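# Refit the deck oven's heater fuses and put it back in service

### The job

Put the bakery oven back in service: first throw the isolator lever off (all the way over, towards the robot), then snap every loose heater fuse on the bench fully home between the spring clips of a bay of the fuse base, one to a bay and any bay you like. With all of them in, throw the lever fully back on, and last of all turn the status sign half a turn on its pin, squarely, so that the loaf shows where the cross showed. Leave the baker's other things on the bench where they are.

Things in the scene. Friction and masses are not known exactly. Their poses are not given: they have to be found in the camera images.
- fuse0: heater fuse, 76 mm long, about 70 g: white ceramic body 40 x 22 x 22 mm between two round aluminium caps (diameter 22 mm, 18 mm long), the last 4 mm chamfered to a 6 mm end face. Origin at its centre, 11 mm above what it lies on; x along its length, y and z square to its flats; any flat side may go up, either end forward. Three to five of the five are present, flat on the bench
- fuse1: heater fuse, 76 mm long, about 70 g: white ceramic body 40 x 22 x 22 mm between two round aluminium caps (diameter 22 mm, 18 mm long), the last 4 mm chamfered to a 6 mm end face. Origin at its centre, 11 mm above what it lies on; x along its length, y and z square to its flats; any flat side may go up, either end forward. Three to five of the five are present, flat on the bench
- fuse2: heater fuse, 76 mm long, about 70 g: white ceramic body 40 x 22 x 22 mm between two round aluminium caps (diameter 22 mm, 18 mm long), the last 4 mm chamfered to a 6 mm end face. Origin at its centre, 11 mm above what it lies on; x along its length, y and z square to its flats; any flat side may go up, either end forward. Three to five of the five are present, flat on the bench
- fuse3: heater fuse, 76 mm long, about 70 g: white ceramic body 40 x 22 x 22 mm between two round aluminium caps (diameter 22 mm, 18 mm long), the last 4 mm chamfered to a 6 mm end face. Origin at its centre, 11 mm above what it lies on; x along its length, y and z square to its flats; any flat side may go up, either end forward. Three to five of the five are present, flat on the bench
- fuse4: heater fuse, 76 mm long, about 70 g: white ceramic body 40 x 22 x 22 mm between two round aluminium caps (diameter 22 mm, 18 mm long), the last 4 mm chamfered to a 6 mm end face. Origin at its centre, 11 mm above what it lies on; x along its length, y and z square to its flats; any flat side may go up, either end forward. Three to five of the five are present, flat on the bench
- fuse_base: fixed black fuse base, plate 116 (x) by 300 (y) by 12 mm high; origin under its centre, z up. Five bays side by side along y, 60 mm apart, each fuse lying along x. In a bay the caps rest on saddles 27 mm either side of the middle (10 mm long), between cheeks with 1.5 mm play each side that end just below the fuse's centre line; the middle 44 mm is free for fingers down to the plate
- bay0 (a point): bay 0, counted towards the base's +y: where a seated fuse's centre lies, 37 mm above the bench; axes as the base's. At each end a steel leaf clip, 20 mm wide, top 60 mm above the bench; its round lip, 8 mm above this point, reaches 3 mm over the fuse's end. A level fuse pressed straight down spreads both clips (10 to 20 N in all) and snaps under the lips, which then hold it down
- bay1 (a point): bay 1, counted towards the base's +y: where a seated fuse's centre lies, 37 mm above the bench; axes as the base's. At each end a steel leaf clip, 20 mm wide, top 60 mm above the bench; its round lip, 8 mm above this point, reaches 3 mm over the fuse's end. A level fuse pressed straight down spreads both clips (10 to 20 N in all) and snaps under the lips, which then hold it down
- bay2 (a point): bay 2, counted towards the base's +y: where a seated fuse's centre lies, 37 mm above the bench; axes as the base's. At each end a steel leaf clip, 20 mm wide, top 60 mm above the bench; its round lip, 8 mm above this point, reaches 3 mm over the fuse's end. A level fuse pressed straight down spreads both clips (10 to 20 N in all) and snaps under the lips, which then hold it down
- bay3 (a point): bay 3, counted towards the base's +y: where a seated fuse's centre lies, 37 mm above the bench; axes as the base's. At each end a steel leaf clip, 20 mm wide, top 60 mm above the bench; its round lip, 8 mm above this point, reaches 3 mm over the fuse's end. A level fuse pressed straight down spreads both clips (10 to 20 N in all) and snaps under the lips, which then hold it down
- bay4 (a point): bay 4, counted towards the base's +y: where a seated fuse's centre lies, 37 mm above the bench; axes as the base's. At each end a steel leaf clip, 20 mm wide, top 60 mm above the bench; its round lip, 8 mm above this point, reaches 3 mm over the fuse's end. A level fuse pressed straight down spreads both clips (10 to 20 N in all) and snaps under the lips, which then hold it down
- isolator_base: fixed base of the oven's isolator lever, dark steel block 70 x 50 x 25 mm; origin under its centre, z up. It stands at the left or the right of the bench. The lever swings in its x-z plane about a pivot 22 mm above the origin
- isolator (a joint): isolator lever: 1.0 is fully on (leaning to the +x side of its base by 0.5 rad from upright), 0 is fully off (leaning to the -x side by 0.5 rad, towards the robot); it stays where it is left and moves with about 1 N at the tip. Starts on, at 0.9 to 1.0
- isolator_tip (a point): centre of the black ball, 26 mm in diameter, at the end of the lever, 80 mm from its pivot; about 92 mm above the bench at either end of the swing
- sign_stand: fixed dark stand of the status sign, 90 x 110 mm, 12 mm high, with a pin in the middle; origin under its centre, z up; its +x side, away from the robot and marked by a brass strip, is the showing side
- sign (a joint): angle of the sign plate about the upright pin, positive anticlockwise seen from above, free from -3.6 to 3.6 rad: near 0 (start within 0.35) the face with the raised cross looks to the stand's +x side, at pi or -pi the face with the raised copper loaf does. Slightly stiff, stays where it is left
- sign_top (a point): middle of the sign plate's top edge, on the pin's axis, 147 mm above the bench. The plate is aluminium, 8 mm thick, 100 mm wide and 90 mm high; this point's x axis is square to the plate, its y axis lies along the top edge. The raised marks begin 20 mm below the top edge
- shaker: aluminium flour shaker, 64 mm across, 100 mm high; origin under its middle; to be left alone
- mug: white mug, 76 mm across, 65 mm high; origin under its middle; to be left alone
- brush: hand brush lying beside the fuse base; origin under its middle; to be left alone
- scraper: bench scraper, steel blade with a wooden grip, 110 mm long, lying beside the fuse base; origin under its middle; to be left alone
- oil: amber oil bottle, 60 mm across, 170 mm high; origin under its middle; to be left alone
- cutter: steel ring cutter, 70 mm across, 40 mm high; origin under its middle; to be left alone
There are look-alikes about, which are no part of the job. What is shaped like the sign_stand but green is not meant.

How it is judged (in metres and radians):
On the way, in this order (a step that is already met when the one before it is completed fails the run):
1. the isolator lever is thrown off (joint below 0.15) (value of joint isolator below 0.15 rad), for 0.2 s.
2. with the lever off, every fuse present is snapped home in a bay (value of joint isolator below 0.15 rad and ((horizontal distance between fuse0 and bay0 below 0.005 m and z of fuse0 in the frame of bay0 between -0.004 and 0.004 m) or (horizontal distance between fuse0 and bay1 below 0.005 m and z of fuse0 in the frame of bay1 between -0.004 and 0.004 m) or (horizontal distance between fuse0 and bay2 below 0.005 m and z of fuse0 in the frame of bay2 between -0.004 and 0.004 m) or (horizontal distance between fuse0 and bay3 below 0.005 m and z of fuse0 in the frame of bay3 between -0.004 and 0.004 m) or (horizontal distance between fuse0 and bay4 below 0.005 m and z of fuse0 in the frame of bay4 between -0.004 and 0.004 m)) and angle between the x axis of each of fuse0, fuse1, fuse2, fuse3, fuse4 and the x axis of fuse_base, either way round below 0.12 rad and linear speed of each of fuse0, fuse1, fuse2, fuse3, fuse4 below 0.03 m/s and ((horizontal distance between fuse1 and bay0 below 0.005 m and z of fuse1 in the frame of bay0 between -0.004 and 0.004 m) or (horizontal distance between fuse1 and bay1 below 0.005 m and z of fuse1 in the frame of bay1 between -0.004 and 0.004 m) or (horizontal distance between fuse1 and bay2 below 0.005 m and z of fuse1 in the frame of bay2 between -0.004 and 0.004 m) or (horizontal distance between fuse1 and bay3 below 0.005 m and z of fuse1 in the frame of bay3 between -0.004 and 0.004 m) or (horizontal distance between fuse1 and bay4 below 0.005 m and z of fuse1 in the frame of bay4 between -0.004 and 0.004 m)) and ((horizontal distance between fuse2 and bay0 below 0.005 m and z of fuse2 in the frame of bay0 between -0.004 and 0.004 m) or (horizontal distance between fuse2 and bay1 below 0.005 m and z of fuse2 in the frame of bay1 between -0.004 and 0.004 m) or (horizontal distance between fuse2 and bay2 below 0.005 m and z of fuse2 in the frame of bay2 between -0.004 and 0.004 m) or (horizontal distance between fuse2 and bay3 below 0.005 m and z of fuse2 in the frame of bay3 between -0.004 and 0.004 m) or (horizontal distance between fuse2 and bay4 below 0.005 m and z of fuse2 in the frame of bay4 between -0.004 and 0.004 m)) and ((horizontal distance between fuse3 and bay0 below 0.005 m and z of fuse3 in the frame of bay0 between -0.004 and 0.004 m) or (horizontal distance between fuse3 and bay1 below 0.005 m and z of fuse3 in the frame of bay1 between -0.004 and 0.004 m) or (horizontal distance between fuse3 and bay2 below 0.005 m and z of fuse3 in the frame of bay2 between -0.004 and 0.004 m) or (horizontal distance between fuse3 and bay3 below 0.005 m and z of fuse3 in the frame of bay3 between -0.004 and 0.004 m) or (horizontal distance between fuse3 and bay4 below 0.005 m and z of fuse3 in the frame of bay4 between -0.004 and 0.004 m)) and ((horizontal distance between fuse4 and bay0 below 0.005 m and z of fuse4 in the frame of bay0 between -0.004 and 0.004 m) or (horizontal distance between fuse4 and bay1 below 0.005 m and z of fuse4 in the frame of bay1 between -0.004 and 0.004 m) or (horizontal distance between fuse4 and bay2 below 0.005 m and z of fuse4 in the frame of bay2 between -0.004 and 0.004 m) or (horizontal distance between fuse4 and bay3 below 0.005 m and z of fuse4 in the frame of bay3 between -0.004 and 0.004 m) or (horizontal distance between fuse4 and bay4 below 0.005 m and z of fuse4 in the frame of bay4 between -0.004 and 0.004 m))), for 0.2 s.
3. the isolator lever is thrown back on (joint above 0.85) (value of joint isolator above 0.85 rad), for 0.2 s.
4. the sign is turned half a turn and at rest ((value of joint sign between 2.92 and 3.36 rad or value of joint sign between -3.36 and -2.92 rad) and velocity of joint sign between -0.1 and 0.1 rad/s), for 0.2 s.
At the end, for the whole second after the job is handed in: Every fuse present lies in a bay: centre within 5 mm of the bay point in plan and 4 mm in height, its axis within 0.12 rad of the bay's x axis, at rest; isolator joint above 0.85; sign joint within 0.22 rad of pi or of -pi, and not turning (all of step 4 and ((horizontal distance between fuse0 and bay0 below 0.005 m and z of fuse0 in the frame of bay0 between -0.004 and 0.004 m) or (horizontal distance between fuse0 and bay1 below 0.005 m and z of fuse0 in the frame of bay1 between -0.004 and 0.004 m) or (horizontal distance between fuse0 and bay2 below 0.005 m and z of fuse0 in the frame of bay2 between -0.004 and 0.004 m) or (horizontal distance between fuse0 and bay3 below 0.005 m and z of fuse0 in the frame of bay3 between -0.004 and 0.004 m) or (horizontal distance between fuse0 and bay4 below 0.005 m and z of fuse0 in the frame of bay4 between -0.004 and 0.004 m)) and angle between the x axis of each of fuse0, fuse1, fuse2, fuse3, fuse4 and the x axis of fuse_base, either way round below 0.12 rad and linear speed of each of fuse0, fuse1, fuse2, fuse3, fuse4 below 0.03 m/s and ((horizontal distance between fuse1 and bay0 below 0.005 m and z of fuse1 in the frame of bay0 between -0.004 and 0.004 m) or (horizontal distance between fuse1 and bay1 below 0.005 m and z of fuse1 in the frame of bay1 between -0.004 and 0.004 m) or (horizontal distance between fuse1 and bay2 below 0.005 m and z of fuse1 in the frame of bay2 between -0.004 and 0.004 m) or (horizontal distance between fuse1 and bay3 below 0.005 m and z of fuse1 in the frame of bay3 between -0.004 and 0.004 m) or (horizontal distance between fuse1 and bay4 below 0.005 m and z of fuse1 in the frame of bay4 between -0.004 and 0.004 m)) and ((horizontal distance between fuse2 and bay0 below 0.005 m and z of fuse2 in the frame of bay0 between -0.004 and 0.004 m) or (horizontal distance between fuse2 and bay1 below 0.005 m and z of fuse2 in the frame of bay1 between -0.004 and 0.004 m) or (horizontal distance between fuse2 and bay2 below 0.005 m and z of fuse2 in the frame of bay2 between -0.004 and 0.004 m) or (horizontal distance between fuse2 and bay3 below 0.005 m and z of fuse2 in the frame of bay3 between -0.004 and 0.004 m) or (horizontal distance between fuse2 and bay4 below 0.005 m and z of fuse2 in the frame of bay4 between -0.004 and 0.004 m)) and ((horizontal distance between fuse3 and bay0 below 0.005 m and z of fuse3 in the frame of bay0 between -0.004 and 0.004 m) or (horizontal distance between fuse3 and bay1 below 0.005 m and z of fuse3 in the frame of bay1 between -0.004 and 0.004 m) or (horizontal distance between fuse3 and bay2 below 0.005 m and z of fuse3 in the frame of bay2 between -0.004 and 0.004 m) or (horizontal distance between fuse3 and bay3 below 0.005 m and z of fuse3 in the frame of bay3 between -0.004 and 0.004 m) or (horizontal distance between fuse3 and bay4 below 0.005 m and z of fuse3 in the frame of bay4 between -0.004 and 0.004 m)) and ((horizontal distance between fuse4 and bay0 below 0.005 m and z of fuse4 in the frame of bay0 between -0.004 and 0.004 m) or (horizontal distance between fuse4 and bay1 below 0.005 m and z of fuse4 in the frame of bay1 between -0.004 and 0.004 m) or (horizontal distance between fuse4 and bay2 below 0.005 m and z of fuse4 in the frame of bay2 between -0.004 and 0.004 m) or (horizontal distance between fuse4 and bay3 below 0.005 m and z of fuse4 in the frame of bay3 between -0.004 and 0.004 m) or (horizontal distance between fuse4 and bay4 below 0.005 m and z of fuse4 in the frame of bay4 between -0.004 and 0.004 m)) and value of joint isolator above 0.85 rad); the robot touches nothing.
It fails at once if one of the baker's other things (shaker, mug, brush, scraper, oil bottle, cutter) is moved more than 6 cm from where it stood (distance of any of shaker, mug, brush, scraper, oil, cutter from where it was at the start of the episode above 0.06 m).
Of fuse0, fuse1, fuse2, fuse3, fuse4 only 3 to 5 are there at a start; the rules pass over those that are not, and their reading is None.
At some moment in a run one of fuse0, fuse1, fuse2, fuse3, fuse4 may be knocked a few centimetres aside while the robot is not near it.
Once in a run the grip may slacken for a moment while it holds something.
It also fails if it takes over 210 s, if anything falls off the work surface, if the arm or the gripper's body presses on something with over 40 N, if the wrist force passes 120 N, or if a joint passes its speed limit or range.

### The arm

A 6-joint arm with a two-finger parallel gripper is mounted at the origin on the work surface. World frame = base frame: x ahead of the robot, y to its left, z up, the work surface at z = 0. Lengths are in mm, angles in rad, forces in N, time in s.
With the tool pointing down it reaches from about 300 to 850 mm from the base axis. Payload 5.4 kg.
Tool frame: the origin (TCP) lies at the very end of the fingers, on their centre line; the grasp point (between the pads) lies 19 mm behind it (ctrl.pinch_z is the distance from the TCP to the grasp point, in mm); z points along the fingers, y is the line along which they close (so a half turn about z gives the same grasp; the last joint's range is limited). The gripper opens to 85 mm and grips with 20 to 120 N. Pads are 22 mm wide; open, the fingers measure 114 mm over their backs; the gripper's body (76 mm by 85 mm) begins 54 mm behind the grasp point. The pads swing forward as they close: fully open they stand 13 mm farther back than shut.
Start: joints at [-1.447, 0.158, 1.597, -0, 1.386, -0.21], TCP at [188.366, -543.253, 231.299] pointing down, gripper open.
Joint ranges: [-2.91, 2.91], [-0.94, 2.29], [0.18, 2.7], [-1.29, 4.43], [0.17, 2.64], [-3, 3]. Speed limits (rad/s): [2.57, 2.57, 3.14, 3.14, 3.14, 3.14].

### API

Orientations are given as a 3x3 rotation matrix whose columns are the frame's x, y, z axes.
In Python, from bench import ctrl, optics gives the robot as it stands.
- The arm moves only by the tool move_arm, never from a script. Its argument "motion" is a list of rows, each an object of numbers: "tx", "ty", "tz": the shift along the tool's x, y, z in units of 40 mm (1.0 is 40 mm); "rx", "ry", "rz": the turn, a rotation vector about the tool's x, y, z in units of 8 degrees (1.0 is 8 degrees); "fingers": the closure, from -1 (fully open) to 1 (shut). A call has 1 to 12 rows; each row shifts and turns the commanded pose from where the row before left it, along the tool's axes as they then stand; what a row does not reach is not made up. A row lasts 1/10 s, in which the tool goes at most 50 mm and 8.59 degrees, less where a joint would pass 70% of its speed; a pose out of reach is approached as far as the arm can. A call is refused whole if a number of a shift passes 1 or a number of a turn 1, either way. A call with a gripper value outside its range is refused whole. The fingers move at their own pace and stop on an object; the grip force is fixed at half the most. Time passes only in rows, so rows that do not move let the fingers close. It gives the time, the measured TCP pose, the force, the opening and the grip force at its end, in the units of the state.
- ctrl.observe(): the state, without advancing time (a new reading comes with each control period).
- optics.snapshot(name): name is "scene" or "top"; returns (picture, depth): 384x512x3 uint8, blue, green, red; 384x512 float32, mm along the optical axis (not along the pixel's ray), 0 where there is no reading.
- optics.camera_model(name): a dict with "fx", "fy", "cx", "cy" (pixels), "dist" ([k1, k2, p1, p2, k3] as OpenCV has them; the pictures are not rectified), "world_from_camera" (4x4, takes a point from camera to world coordinates). Camera axes: x right, y up, looking along -z (the intrinsics and any distortion apply to the point x, -y, -z); pixel columns grow to the right and rows downward; lengths in mm; the calibration is good to about 2 mm. A picture is of the moment at which its call begins. camera_model takes no time and is no camera call.
- ctrl.close_job(): hands the job in; it is judged then, once.
The state is a dict: "time": time; "qpos": joint angles; "joint_vel": joint speeds; "joint_torque": joint torques, N m; "position": TCP position; "tool_rot": TCP orientation; "wrist_force": force on the tool from outside, world axes, zero at the start; "ft_torque": the same for the moment, N m; "width": opening from 0.0 (shut) to 1.0 (fully open); "gripper_force": force on a finger pad.
Only numpy, scipy, OpenCV 4.12 (cv2) and the standard library are available. Lean on these libraries where they do the work, as an engineer would, in place of code of your own. Each camera call takes 0.05 s, during which the arm holds its last target. There are 200 camera calls.

## Working session

There is one attempt and no reset: what is moved stays moved. The work goes in short steps, Python scripts to look and compute and a tool call to move; the robot and the scene stay as the last step left them, time stands still between calls to the robot, and variables do not carry over. Pictures are saved under pics/ and viewed, at most 14 in all, crops included, and the job is handed in when it is done.

Besides the shell and the picture viewer there is one more tool, called after ">>>" as name(argument=value, ...), one argument or row to a line, values as JSON. move_arm: Moves the arm, as the interface text tells. Its arguments: {"type":"object","properties":{"motion":{"type":"array","items":{"type":"object","properties":{"tx":{"type":"number"},"ty":{"type":"number"},"tz":{"type":"number"},"rx":{"type":"number"},"ry":{"type":"number"},"rz":{"type":"number"},"fingers":{"type":"number"}}}}},"required":["motion"]}

```bash
mkdir -p pics; ls
cat > h.py <<'E'
import numpy as np, cv2
from bench import ctrl, optics
def snap(n,save=None):
    im,d=optics.snapshot(n)
    if save: cv2.imwrite('pics/'+save,im)
    return im,d,optics.camera_model(n)
def pts(uv,m,z=None,depth=None):
    uv=np.asarray(uv,float).reshape(-1,1,2)
    K=np.array([[m['fx'],0,m['cx']],[0,m['fy'],m['cy']],[0,0,1]])
    n=cv2.undistortPoints(uv,K,np.array(m['dist'],float)).reshape(-1,2)
    r=np.c_[n[:,0],-n[:,1],-np.ones(len(n))]
    T=np.array(m['world_from_camera']);R=r@T[:3,:3].T;o=T[:3,3]
    s=np.asarray(depth,float).reshape(-1) if z is None else (z-o[2])/R[:,2]
    return o+R*s[:,None]
def cloud(d,m):
    v,u=np.mgrid[:d.shape[0],:d.shape[1]]
    P=pts(np.c_[u.ravel(),v.ravel()],m,depth=d.ravel()).reshape(*d.shape,3)
    P[d==0]=np.nan
    return P
E
python3 - <<'E'
from h import *
for n in('top','scene'):
    im,d,m=snap(n,n+'0.png'); np.save(n+'_d.npy',d)
    print(n,{k:np.round(v,3).tolist() for k,v in m.items()})
s=ctrl.observe();print({k:np.round(v,3).tolist() for k,v in s.items()})
E
```

```text
pics
top {'fx': 454.567, 'fy': 454.567, 'cx': 249.348, 'cy': 198.313, 'dist': [-0.078, 0.0, 0.0, 0.0, 0.0], 'world_from_camera': [[0.014, 0.987, -0.16, 371.722], [-1.0, 0.014, -0.001, 17.205], [0.001, 0.16, 0.987, 1268.404], [0.0, 0.0, 0.0, 1.0]]}
scene {'fx': 418.531, 'fy': 418.531, 'cx': 251.354, 'cy': 191.898, 'dist': [-0.157, 0.0, 0.0, 0.0, 0.0], 'world_from_camera': [[-0.66, -0.445, 0.605, 1347.616], [0.751, -0.4, 0.525, 696.853], [0.008, 0.801, 0.598, 890.482], [0.0, 0.0, 0.0, 1.0]]}
{'time': 0.1, 'qpos': [-1.447, 0.159, 1.598, -0.0, 1.386, -0.21], 'joint_vel': [0.001, -0.002, -0.003, -0.0, -0.0, -0.0], 'joint_torque': [0.0, -39.699, -33.234, -0.0, 0.004, 0.0], 'position': [188.3, -542.733, 230.422], 'tool_rot': [[0.945, 0.328, -0.0], [0.328, -0.945, 0.002], [0.0, -0.002, -1.0]], 'wrist_force': [0.495, 0.107, 0.907], 'ft_torque': [-0.021, -0.031, 0.025], 'gripper_force': 0.0, 'width': 1.002}
```

View pics/top0.png

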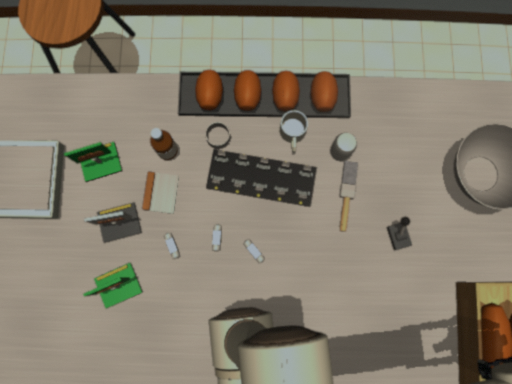

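View pics/scene0.png

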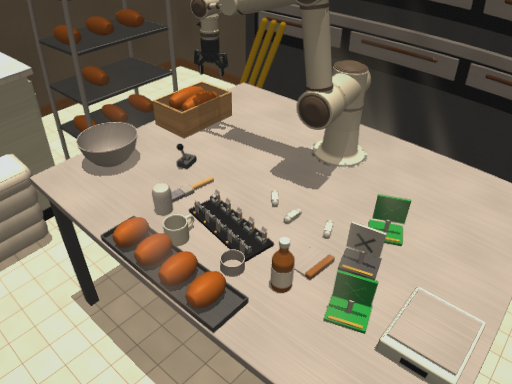

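Top view: fuses at px (172,245), (217,237), (254,250). The fuse base is at (262,177), and the isolator at (400,232) has its ball at (404,222). The only dark sign stand is at (119,221); the stands at (100,160) and (119,285) are green look-alikes. The scene view shows the cross on the dark stand at (363,245) and the same three fuses.

Run:
```python
from h import *
im=cv2.imread('pics/top0.png');d=np.load('top_d.npy');m=optics.camera_model('top');P=cloud(d,m)
hsv=cv2.cvtColor(im,cv2.COLOR_BGR2HSV)
def rect(mask,z,roi,name):
    M=np.zeros_like(mask);x0,y0,x1,y1=roi;M[y0:y1,x0:x1]=mask[y0:y1,x0:x1]
    c=max(cv2.findContours(M,cv2.RETR_EXTERNAL,cv2.CHAIN_APPROX_NONE)[0],key=cv2.contourArea)
    W=pts(c.reshape(-1,2),m,z=z)[:,:2].astype(np.float32)
    (cx,cy),(a,b),ang=cv2.minAreaRect(W); 
    bx=cv2.boxPoints(((cx,cy),(a,b),ang));e=bx[1]-bx[0];f=bx[2]-bx[1]
    l=e if np.hypot(*e)>np.hypot(*f) else f
    print(name,np.round([cx,cy],1),np.round([a,b],1),'long axis deg',round(np.degrees(np.arctan2(l[1],l[0])),1))
w=((hsv[...,1]<45)&(hsv[...,2]>120)).astype(np.uint8)
for i,(u,v) in enumerate([(172,245),(217,237),(254,250)]):
    rect(w,11,(u-20,v-20,u+20,v+20),'fuse%d'%i)
    Q=P[v-20:v+20,u-20:u+20].reshape(-1,3);Q=Q[Q[:,2]>9]
    print('   cloud',np.round(np.nanmean(Q,0),1),np.nanpercentile(Q[:,2],[50,95]).round(1),len(Q))
k=((hsv[...,2]<70)).astype(np.uint8)
k=cv2.morphologyEx(k,cv2.MORPH_CLOSE,np.ones((9,9)))
rect(k,12,(200,142,322,212),'base')
rect(((hsv[...,2]<80)).astype(np.uint8),25,(380,212,420,255),'iso')
rect(((hsv[...,2]<110)&(hsv[...,1]<90)).astype(np.uint8),12,(95,200,145,245),'sign')
# clouds
for nm,(x0,y0,x1,y1),zr in [('ball',(385,212,420,250),(85,120)),('signplate',(60,195,145,245),(70,155)),('clips',(200,142,322,212),(45,70))]:
    Q=P[y0:y1,x0:x1].reshape(-1,3);Q=Q[(Q[:,2]>zr[0])&(Q[:,2]<zr[1])]
    print(nm,len(Q),np.round(np.mean(Q,0),1),np.round(Q.min(0)),np.round(Q.max(0)))
    if nm=='signplate':
        T=Q[Q[:,2]>138];print('top',len(T),cv2.fitLine(T[:,:2].astype(np.float32),cv2.DIST_L2,0,.01,.01).ravel(),T.min(0),T.max(0))
    if nm=='clips': cl=Q
a=cv2.resize(im[190:255,75:180],None,fx=5,fy=5,interpolation=2)
b=cv2.resize(im[140:215,200:325],None,fx=5,fy=5,interpolation=2)
c=cv2.resize(im[205:260,375:430],None,fx=4,fy=4,interpolation=2)
o=np.zeros((600,800,3),np.uint8)
b=cv2.resize(im[145:210,203:320],None,fx=4.5,fy=4.5,interpolation=2)
a=a[:290]
o[:a.shape[0],:a.shape[1]]=a;o[:220,560:780]=c;o[298:298+b.shape[0],:b.shape[1]]=b
cv2.imwrite('pics/c1.png',o)
```

```text
fuse0 [442.9 232.7] [107.8 110.6] long axis deg -89.0
   cloud [439.  231.4  19.8] [20.1 24.9] 220
fuse1 [467.  108.6] [108. 109.] long axis deg -89.1
   cloud [463.1 107.9  19.7] [20.3 24.9] 215
fuse2 [432.6   5.3] [107.1 108.1] long axis deg -89.2
   cloud [427.9   4.7  19.7] [20.1 24.6] 214
base [649.8 -10.8] [304.5 141. ] long axis deg 80.6
iso [ 483.1 -400.3] [78.6 67.5] long axis deg 15.7
sign [498.4 385.7] [ 90.  123.2] long axis deg -71.2
ball 78 [ 506.  -386.   102.4] [ 494. -398.   91.] [ 518. -375.  110.]
signplate 339 [500.5 379.9 122.6] [489. 333.  71.] [515. 434. 151.]
top 143 [ 1.9638295e-01 -9.8052728e-01  5.0188495e+02  3.8319299e+02] [489.6323894  333.56988467 138.3374972 ] [514.1832798  433.77580768 151.1129058 ]
clips 289 [649.8 -23.4  52.5] [ 572. -148.   45.] [728. 119.  64.]
```

View pics/c1.png

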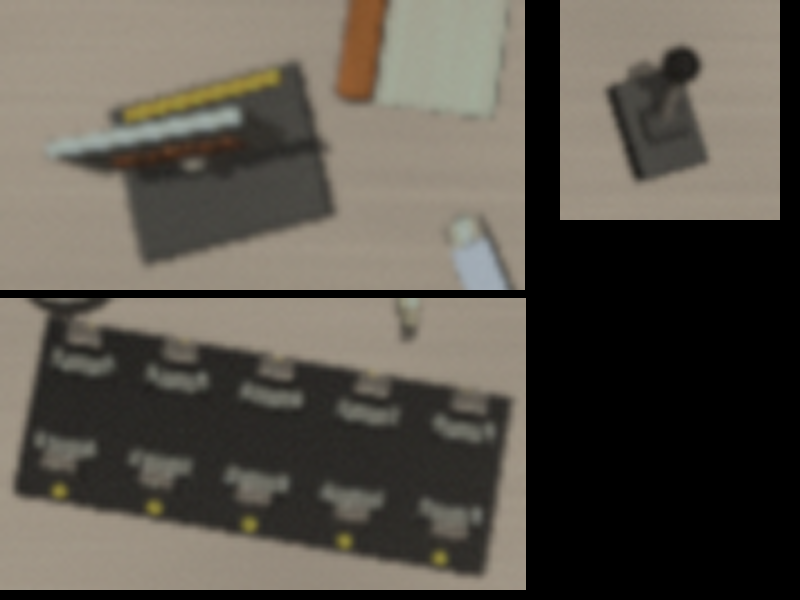

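The enlarged crop confirms the right sign: dark grey stand, brass strip on its +x side, plate close to 0. The ball is at the lever's far (on) end. The clips show up as ten pairs with five yellow dots on the robot side.

```bash
cat > meas.py <<'E'
from h import *
def pca(Q):
    c=Q.mean(0);_,_,V=np.linalg.svd(Q-c);return c,V
def fuses(im,P,boxes):
    for u,v in boxes:
        Q=P[v-20:v+20,u-20:u+20].reshape(-1,3);Q=Q[(Q[:,2]>13)&(Q[:,2]<30)]
        r=cv2.minAreaRect(Q[:,:2].astype(np.float32));c,V=pca(Q[:,:2]);a=np.degrees(np.arctan2(V[0,1],V[0,0]))
        L=(Q[:,:2]-c)@V.T
        print('fuse',(u,v),'mean',c.round(1),'rect',np.round(r[0],1),np.round(r[1],1),'ang',round((a+90)%180-90,1),'ext',np.ptp(L,0).round(1))
E
python3 - <<'E'
from meas import *
im=cv2.imread('pics/top0.png');d=np.load('top_d.npy');m=optics.camera_model('top');P=cloud(d,m)
fuses(im,P,[(172,245),(217,237),(254,250)])
# bench level check
print('bench z',[P[v-3:v+3,u-3:u+3,2].mean().round(1) for u,v in((140,320),(300,240),(360,100),(430,280))])
hsv=cv2.cvtColor(im,cv2.COLOR_BGR2HSV)
# yellow dots
y=((hsv[...,0]>18)&(hsv[...,0]<35)&(hsv[...,1]>110)&(hsv[...,2]>70)).astype(np.uint8)
y[:, :205]=0;y[:,320:]=0;y[:150]=0;y[215:]=0
n,_,st,ce=cv2.connectedComponentsWithStats(y)
for s,c in zip(st[1:],ce[1:]): print('dot',c.round(1),s[4],pts([c],m,z=12).round(1))
# clips
Z=P[...,2].copy();Z[:142]=0;Z[212:]=0;Z[:,:205]=0;Z[:,320:]=0
k=((Z>40)&(Z<75)).astype(np.uint8)
n,l,st,ce=cv2.connectedComponentsWithStats(k)
for i in range(1,n):
    if st[i,4]>8: 
        Q=P[l==i];T=Q[Q[:,2]>np.percentile(Q[:,2],50)];print('clip',st[i,4],Q.mean(0).round(1),Q[:,2].max().round(1),'hi',T.mean(0).round(1))
# plate edge by dark mask with low depth
dk=((hsv[...,2]<62)).astype(np.uint8);dk[:148]=0;dk[212:]=0;dk[:,:203]=0;dk[:,322:]=0
Z2=((P[...,2]>6)&(P[...,2]<20)&(dk>0))
W=P[Z2];r=cv2.minAreaRect(W[:,:2].astype(np.float32));print('plate',r, W[:,2].mean())
for nm,msk,z in(('plateplane',Z2,12),):
    v,u=np.nonzero(Z2);print(cv2.minAreaRect(pts(np.c_[u,v],m,z=12)[:,:2].astype(np.float32)))
E
```

```text
fuse (172, 245) mean [439.6 231.9] rect [439.5 232.2] [75.9 22.1] ang 23.3 ext [75.9 22.1]
fuse (217, 237) mean [463.1 108. ] rect [463.7 108.2] [21.8 74.6] ang -3.0 ext [74.6 21.9]
fuse (254, 250) mean [428.    4.6] rect [427.6   4.2] [73.7 21.9] ang 41.1 ext [73.7 22.1]
bench z [np.float64(-0.8), np.float64(-1.0), np.float64(-0.4), np.float64(-1.0)]
dot [215.5 187.4] 11 [[604.6 114.4  12. ]]
dot [236.8 191. ] 10 [[595.1  54.4  12. ]]
dot [258. 195.] 9 [[584.6  -5.2  12. ]]
dot [279.1 198.7] 9 [[575.  -64.5  12. ]]
dot [300.1 202.1] 8 [[ 566.1 -123.4   12. ]]
clip 33 [ 717.3 -103.5   51.3] 59.5 hi [ 721.5 -103.9   55.4]
clip 35 [694.8  98.1  52.3] 59.7 hi [696.6  98.4  57.1]
clip 34 [684.7  38.9  51.8] 63.1 hi [686.9  39.1  56.5]
clip 32 [675.4 -20.1  52. ] 62.1 hi [677.2 -20.3  56.9]
clip 33 [665.5 -79.7  52. ] 62.8 hi [667.5 -80.1  56.4]
clip 33 [ 655.9 -138.9   52.3] 62.0 hi [ 657.9 -138.    56.5]
clip 26 [615.  110.7  50.4] 61.8 hi [614.3 110.9  54.8]
clip 28 [605.2  52.   50.5] 64.1 hi [605.2  50.8  54.4]
clip 25 [595.9  -6.9  50.2] 58.7 hi [595.2  -6.5  55.1]
clip 27 [585.9 -66.7  50. ] 59.7 hi [586.3 -66.1  54.7]
clip 26 [ 576.7 -125.4   50.9] 61.9 hi [ 575.4 -125.7   56.3]
plate ((638.3577880859375, -13.374298095703125), (293.3621520996094, 118.89234161376953), 80.46771240234375) 11.579210317282216
((637.1754760742188, -13.0032958984375), (293.554443359375, 118.54499816894531), 80.05792999267578)
```

```bash
cat > go.py <<'E'
import sys
from h import *
# usage: go.py x y z yaw(deg): total units to write. shifts given in the tool frame AFTER the yaw turn
x,y,z,yaw=map(float,sys.argv[1:5])
s=ctrl.observe();R=np.array(s['tool_rot']);p=np.array(s['position'])
cy=np.degrees(np.arctan2(R[1,0],R[0,0]))
dy=(yaw-cy+90)%180-90
if len(sys.argv)>5: dy=yaw-cy
a=np.radians(cy+dy);X=np.array([np.cos(a),np.sin(a)]);Y=np.array([np.sin(a),-np.cos(a)])
D=np.array([x,y])-p[:2]
print('t',round(s['time'],1),'pos',p.round(1),'yaw',cy.round(1),'zaxis',R[:,2].round(3),'q6',round(s['qpos'][5],2),'F',np.round(s['wrist_force'],1),'w',round(s['width'],3),'gf',round(s['gripper_force'],1))
print('rz tot',round(-dy/8,2),' tx',round(D@X/40,2),' ty',round(D@Y/40,2),' tz',round((p[2]-z)/40,2))
E
python3 go.py 550 -375 231 19.1
python3 - <<'E'
from h import *
d=np.load('top_d.npy');m=optics.camera_model('top');P=cloud(d,m)
Q=P[205:260,375:430].reshape(-1,3)
B=Q[Q[:,2]>92];print('ball',B.mean(0).round(1),B.max(0).round(1),B.min(0).round(1),len(B))
T=Q[(Q[:,2]>18)&(Q[:,2]<30)];print('block',cv2.minAreaRect(T[:,:2].astype(np.float32)),len(T))
E
```

```text
t 0.1 pos [ 188.3 -542.7  230.4] yaw 19.1 zaxis [-0.     0.002 -1.   ] q6 -0.21 F [0.5 0.1 0.9] w 1.002 gf 0.0
rz tot 0.0  tx 9.92  ty -1.0  tz -0.01
ball [ 506.1 -386.   102.6] [ 517.8 -374.6  110.1] [ 495.8 -397.9   93.3] 77
block ((474.96307373046875, -398.6273498535156), (67.13033294677734, 50.5800895690918), 15.978436470031738) 319
```

>>> move_arm(
  motion=[
    {"tx": 0.99, "ty": -0.1, "fingers": 1},
    {"tx": 0.99, "ty": -0.1, "fingers": 1},
    {"tx": 0.99, "ty": -0.1, "fingers": 1},
    {"tx": 0.99, "ty": -0.1, "fingers": 1},
    {"tx": 0.99, "ty": -0.1, "fingers": 1},
    {"tx": 0.99, "ty": -0.1, "fingers": 1},
    {"tx": 0.99, "ty": -0.1, "fingers": 1},
    {"tx": 0.99, "ty": -0.1, "fingers": 1},
    {"tx": 0.99, "ty": -0.1, "fingers": 1},
    {"tx": 0.99, "ty": -0.1, "fingers": 1},
    {"fingers": 1},
    {"fingers": 1},
  ],
)

```text
validation failed for argument at $.mo...
```

>>> move_arm(
  motion=[
    {"tx": 0.99, "ty": -0.1, "tz": 0.0, "rx": 0.0, "ry": 0.0, "rz": 0.0, "fingers": 1.0},
  ],
)

```text
time: 0.2
position: [221.8, -527.7, 230.6]
tool_rot: [[0.946, 0.323, -0.002], [0.323, -0.947, 0.0], [-0.002, -0.001, -1.0]]
wrist_force: [0.7, 0.0, -0.2]
width: 0.858
gripper_force: 0.0
```

>>> move_arm(
  motion=[
    {"tx": 0.99, "ty": -0.1, "tz": 0, "rx": 0, "ry": 0, "rz": 0, "fingers": 1},
    {"tx": 0.99, "ty": -0.1, "tz": 0, "rx": 0, "ry": 0, "rz": 0, "fingers": 1},
    {"tx": 0.99, "ty": -0.1, "tz": 0, "rx": 0, "ry": 0, "rz": 0, "fingers": 1},
    {"tx": 0.99, "ty": -0.1, "tz": 0, "rx": 0, "ry": 0, "rz": 0, "fingers": 1},
    {"tx": 0.99, "ty": -0.1, "tz": 0, "rx": 0, "ry": 0, "rz": 0, "fingers": 1},
    {"tx": 0.99, "ty": -0.1, "tz": 0, "rx": 0, "ry": 0, "rz": 0, "fingers": 1},
    {"tx": 0.99, "ty": -0.1, "tz": 0, "rx": 0, "ry": 0, "rz": 0, "fingers": 1},
    {"tx": 0.99, "ty": -0.1, "tz": 0, "rx": 0, "ry": 0, "rz": 0, "fingers": 1},
    {"tx": 0.99, "ty": -0.1, "tz": 0, "rx": 0, "ry": 0, "rz": 0, "fingers": 1},
    {"tx": 0, "ty": 0, "tz": 0, "rx": 0, "ry": 0, "rz": 0, "fingers": 1},
  ],
)

```text
time: 1.2
position: [552.8, -372.5, 230.2]
tool_rot: [[0.943, 0.332, 0.001], [0.332, -0.943, 0.002], [0.001, -0.002, -1.0]]
wrist_force: [-0.9, 0.9, -0.0]
width: -0.0
gripper_force: 0.0
```

```bash
python3 go.py 550 -374 80 16.5
```

```text
t 1.2 pos [ 552.8 -372.5  230.2] yaw 19.4 zaxis [ 0.001  0.002 -1.   ] q6 0.46 F [-0.9  0.9 -0. ] w -0.0 gf 0.0
rz tot 0.36  tx -0.08  ty 0.02  tz 3.76
```

>>> move_arm(
  motion=[
    {"tx": 0, "ty": 0, "tz": 0.95, "rx": 0, "ry": 0, "rz": 0.36, "fingers": 1},
    {"tx": 0, "ty": 0, "tz": 0.95, "rx": 0, "ry": 0, "rz": 0, "fingers": 1},
    {"tx": 0, "ty": 0, "tz": 0.95, "rx": 0, "ry": 0, "rz": 0, "fingers": 1},
    {"tx": 0, "ty": 0, "tz": 0.9, "rx": 0, "ry": 0, "rz": 0, "fingers": 1},
    {"tx": -0.4, "ty": 0, "tz": 0, "rx": 0, "ry": 0, "rz": 0, "fingers": 1},
    {"tx": -0.4, "ty": 0, "tz": 0, "rx": 0, "ry": 0, "rz": 0, "fingers": 1},
    {"tx": -0.4, "ty": 0, "tz": 0, "rx": 0, "ry": 0, "rz": 0, "fingers": 1},
    {"tx": -0.4, "ty": 0, "tz": 0, "rx": 0, "ry": 0, "rz": 0, "fingers": 1},
    {"tx": -0.4, "ty": 0, "tz": 0, "rx": 0, "ry": 0, "rz": 0, "fingers": 1},
    {"tx": -0.3, "ty": 0, "tz": 0, "rx": 0, "ry": 0, "rz": 0, "fingers": 1},
    {"tx": 0, "ty": 0, "tz": 0, "rx": 0, "ry": 0, "rz": 0, "fingers": 1},
  ],
)

```text
time: 2.3
position: [461.5, -401.0, 81.1]
tool_rot: [[0.961, 0.278, 0.004], [0.278, -0.961, 0.001], [0.004, -0.0, -1.0]]
wrist_force: [8.0, 1.6, -2.5]
width: 0.001
gripper_force: 3.5
```

Run:
```python
from h import *
im,d,m=snap('top');P=cloud(d,m)
s=ctrl.observe();print(s['position'],s['wrist_force'])
im,d,m=snap('scene');cv2.imwrite('pics/s1.png',cv2.resize(im[110:210,130:250],None,fx=5,fy=5,interpolation=2))
```

```text
[ 461.48740366 -400.9761464    81.0879413 ] [ 6.32562461  2.09476098 -1.95554139]
```

View pics/s1.png

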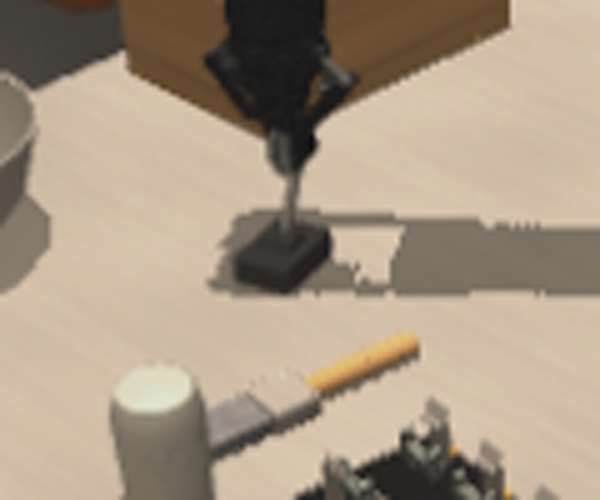

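>>> move_arm(
  motion=[
    {"tx": -0.1, "ty": 0, "tz": 0, "rx": 0, "ry": 0, "rz": 0, "fingers": 1},
    {"tx": 0, "ty": 0, "tz": 0, "rx": 0, "ry": 0, "rz": 0, "fingers": 1},
    {"tx": 0, "ty": 0, "tz": 0, "rx": 0, "ry": 0, "rz": 0, "fingers": 1},
  ],
)

```text
time: 2.7
position: [461.1, -401.1, 81.2]
tool_rot: [[0.96, 0.279, 0.009], [0.279, -0.96, 0.001], [0.009, 0.001, -1.0]]
wrist_force: [17.8, 4.6, -6.1]
width: 0.001
gripper_force: 9.0
```

>>> move_arm(
  motion=[
    {"tx": 0.5, "ty": 0, "tz": 0, "rx": 0, "ry": 0, "rz": 0, "fingers": 1},
    {"tx": 0, "ty": 0, "tz": -1, "rx": 0, "ry": 0, "rz": 0, "fingers": -1},
    {"tx": 0, "ty": 0, "tz": -1, "rx": 0, "ry": 0, "rz": 0, "fingers": -1},
    {"tx": 0, "ty": -1, "tz": -1, "rx": 0, "ry": 0, "rz": 0, "fingers": -1},
    {"tx": 0, "ty": -1, "tz": -0.5, "rx": 0, "ry": 0, "rz": 0, "fingers": -1},
    {"tx": 0, "ty": -1, "tz": 0, "rx": 0, "ry": 0, "rz": 0, "fingers": -1},
    {"tx": 0, "ty": -1, "tz": 0, "rx": 0, "ry": 0, "rz": 0, "fingers": -1},
    {"tx": 0, "ty": -1, "tz": 0, "rx": 0, "ry": 0, "rz": 0, "fingers": -1},
    {"tx": 0, "ty": -1, "tz": 0, "rx": 0, "ry": 0, "rz": 0, "fingers": -1},
    {"tx": 0, "ty": 0, "tz": 0, "rx": 0, "ry": 0, "rz": 0, "fingers": -1},
  ],
)

```text
time: 3.7
position: [408.8, -167.5, 215.9]
tool_rot: [[0.959, 0.283, -0.001], [0.283, -0.959, 0.002], [-0.001, -0.002, -1.0]]
wrist_force: [0.1, -0.6, 0.1]
width: 0.998
gripper_force: 0.0
```

```bash
python3 - <<'E'
from meas import *
im,d,m=snap('top','top2.png');P=cloud(d,m)
Q=P[200:275,360:440].reshape(-1,3)
B=Q[(Q[:,2]>92)&(Q[:,2]<115)];print('ball',B.mean(0).round(1),len(B))
E
python3 go.py 428 4.3 180 131
```

```text
ball [ 439.  -407.6   99.8] 81
t 3.8 pos [ 409.7 -169.6  216.4] yaw 16.4 zaxis [-0. -0. -1.] q6 0.62 F [ 0.7 -0.9  0.4] w 1.001 gf 0.0
rz tot 8.17  tx -2.98  ty -3.2  tz 0.91
```

```bash
python3 go.py 428 4.4 100 41.1
python3 - <<'E'
from meas import *
im,d,m=snap('top');fuses(im,cloud(d,m),[(172,245),(217,237),(254,250)])
E
```

```text
t 3.8 pos [ 409.7 -169.6  216.4] yaw 16.4 zaxis [-0. -0. -1.] q6 0.62 F [ 0.7 -0.9  0.4] w 1.001 gf 0.0
rz tot -3.09  tx 3.2  ty -2.98  tz 2.91
fuse (172, 245) mean [439.4 231.8] rect [439.8 232.3] [74.8 22.3] ang 24.1 ext [74.8 22.5]
fuse (217, 237) mean [463.3 108. ] rect [463.8 108.1] [21.8 74.9] ang -3.1 ext [74.9 21.9]
fuse (254, 250) mean [428.    4.6] rect [427.9   4.4] [74.3 21.7] ang 40.0 ext [74.3 21.7]
```

Fuses are unmoved. Going above the fuse at (428,4), yaw about 40.5°.

>>> move_arm(
  motion=[
    {"tx": 0, "ty": 0, "tz": 0, "rx": 0, "ry": 0, "rz": -1, "fingers": -1},
    {"tx": 0, "ty": 0, "tz": 0, "rx": 0, "ry": 0, "rz": -1, "fingers": -1},
    {"tx": 0, "ty": 0, "tz": 0, "rx": 0, "ry": 0, "rz": -1, "fingers": -1},
    {"tx": 0.8, "ty": -0.75, "tz": 0.2, "rx": 0, "ry": 0, "rz": 0, "fingers": -1},
    {"tx": 0.8, "ty": -0.75, "tz": 0.6, "rx": 0, "ry": 0, "rz": 0, "fingers": -1},
    {"tx": 0.8, "ty": -0.75, "tz": 0.6, "rx": 0, "ry": 0, "rz": 0, "fingers": -1},
    {"tx": 0.8, "ty": -0.75, "tz": 0.6, "rx": 0, "ry": 0, "rz": 0, "fingers": -1},
    {"tx": 0, "ty": 0, "tz": 0.9, "rx": 0, "ry": 0, "rz": 0, "fingers": -1},
    {"tx": 0, "ty": 0, "tz": 0, "rx": 0, "ry": 0, "rz": 0, "fingers": -1},
  ],
)

```text
time: 4.7
position: [427.5, 4.3, 96.5]
tool_rot: [[0.762, 0.647, -0.009], [0.647, -0.762, 0.002], [-0.006, -0.008, -1.0]]
wrist_force: [-0.3, 0.5, -0.2]
width: 1.002
gripper_force: 0.0
```

```bash
python3 go.py 428 4.4 4 40.5
```

```text
t 4.7 pos [427.5   4.3  96.5] yaw 40.3 zaxis [-0.009  0.002 -1.   ] q6 0.59 F [-0.3  0.5 -0.2] w 1.002 gf 0.0
rz tot -0.02  tx 0.01  ty 0.01  tz 2.31
```

>>> move_arm(
  motion=[
    {"tx": 0, "ty": 0, "tz": 0.9, "rx": 0, "ry": 0, "rz": 0, "fingers": -1},
    {"tx": 0, "ty": 0, "tz": 0.9, "rx": 0, "ry": 0, "rz": 0, "fingers": -1},
    {"tx": 0, "ty": 0, "tz": 0.5, "rx": 0, "ry": 0, "rz": 0, "fingers": -1},
    {"tx": 0, "ty": 0, "tz": 0, "rx": 0, "ry": 0, "rz": 0, "fingers": 1},
    {"tx": 0, "ty": 0, "tz": 0, "rx": 0, "ry": 0, "rz": 0, "fingers": 1},
    {"tx": 0, "ty": 0, "tz": 0, "rx": 0, "ry": 0, "rz": 0, "fingers": 1},
    {"tx": 0, "ty": 0, "tz": 0, "rx": 0, "ry": 0, "rz": 0, "fingers": 1},
    {"tx": 0, "ty": 0, "tz": 0, "rx": 0, "ry": 0, "rz": 0, "fingers": 1},
    {"tx": 0, "ty": 0, "tz": 0, "rx": 0, "ry": 0, "rz": 0, "fingers": 1},
  ],
)

```text
time: 5.6
position: [432.3, 2.7, 10.4]
tool_rot: [[0.763, 0.646, 0.003], [0.646, -0.763, -0.001], [0.002, 0.003, -1.0]]
wrist_force: [-1.7, -0.4, 7.2]
width: 0.237
gripper_force: 59.3
```

```bash
python3 go.py 428 4.4 4 40.5
```

```text
t 5.6 pos [432.3   2.7  10.4] yaw 40.3 zaxis [ 0.003 -0.001 -1.   ] q6 0.59 F [-1.7 -0.4  7.2] w 0.237 gf 59.3
rz tot -0.03  tx -0.06  ty -0.1  tz 0.16
```

>>> move_arm(
  motion=[
    {"tx": 0, "ty": 0, "tz": 0, "rx": 0, "ry": 0, "rz": 0, "fingers": 1},
  ],
)

```text
time: 5.7
position: [432.3, 2.7, 10.4]
tool_rot: [[0.763, 0.646, 0.003], [0.646, -0.763, -0.001], [0.001, 0.003, -1.0]]
wrist_force: [-0.7, -1.1, 6.7]
width: 0.237
gripper_force: 59.3
```

>>> move_arm(
  motion=[
    {"tx": 0, "ty": 0, "tz": -0.5, "rx": 0, "ry": 0, "rz": 0, "fingers": 1},
    {"tx": 0, "ty": 0, "tz": -1, "rx": 0, "ry": 0, "rz": 0, "fingers": 1},
    {"tx": 0, "ty": 0, "tz": -1, "rx": 0, "ry": 0, "rz": 0, "fingers": 1},
    {"tx": 0, "ty": 0, "tz": 0, "rx": 0, "ry": 0, "rz": 0, "fingers": 1},
  ],
)

```text
time: 6.1
position: [435.4, 2.1, 114.9]
tool_rot: [[0.763, 0.646, 0.012], [0.646, -0.763, -0.003], [0.007, 0.011, -1.0]]
wrist_force: [1.0, -0.9, -0.5]
width: 0.237
gripper_force: 59.0
```

```bash
python3 go.py 636.3 -13.4 110 -9.25;python3 - <<'E'
from h import *
im,d,m=snap('scene');cv2.imwrite('pics/s2.png',cv2.resize(im[90:240,215:365],None,fx=4,fy=4,interpolation=2))
E
```

```text
t 6.1 pos [435.4   2.1 114.9] yaw 40.3 zaxis [ 0.012 -0.003 -1.   ] q6 0.59 F [ 1.  -0.9 -0.5] w 0.237 gf 59.0
rz tot 6.19  tx 5.02  ty -0.42  tz 0.12
```

View pics/s2.png

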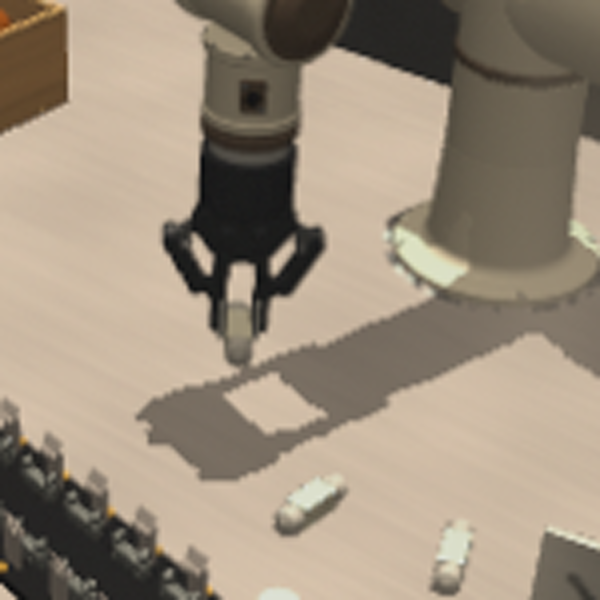

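>>> move_arm(
  motion=[
    {"tx": 0, "ty": 0, "tz": 0.9, "rx": 0, "ry": 0, "rz": 0, "fingers": 1},
    {"tx": 0, "ty": 0, "tz": 0.9, "rx": 0, "ry": 0, "rz": 0, "fingers": 1},
    {"tx": 0, "ty": 0, "tz": 0.6, "rx": 0, "ry": 0, "rz": 0, "fingers": 1},
    {"tx": 0, "ty": 0, "tz": 0, "rx": 0, "ry": 0, "rz": 0, "fingers": 1},
    {"tx": 0, "ty": 0, "tz": 0, "rx": 0, "ry": 0, "rz": 0, "fingers": 1},
    {"tx": 0, "ty": 0, "tz": 0, "rx": 0, "ry": 0, "rz": 0, "fingers": 0.1},
    {"tx": 0, "ty": 0, "tz": 0, "rx": 0, "ry": 0, "rz": 0, "fingers": 0.1},
    {"tx": 0, "ty": 0, "tz": 0, "rx": 0, "ry": 0, "rz": 0, "fingers": 0.1},
  ],
)

```text
time: 6.95
position: [431.2, 3.2, 13.2]
tool_rot: [[0.763, 0.646, 0.001], [0.646, -0.763, -0.0], [0.001, 0.001, -1.0]]
wrist_force: [0.6, 0.1, -0.2]
width: 0.452
gripper_force: 0.0
```

```bash
python3 go.py 432 2.7 2.5 40.3
```

```text
t 7.0 pos [431.2   3.2  13.2] yaw 40.2 zaxis [ 0.001 -0.    -1.   ] q6 0.59 F [ 0.6  0.1 -0.2] w 0.452 gf 0.0
rz tot -0.01  tx 0.01  ty 0.02  tz 0.27
```

>>> move_arm(
  motion=[
    {"tx": -0.05, "ty": 0, "tz": 0.15, "rx": 0, "ry": 0, "rz": 0, "fingers": 0.1},
    {"tx": 0, "ty": 0, "tz": 0.12, "rx": 0, "ry": 0, "rz": 0, "fingers": 0.1},
    {"tx": 0, "ty": 0, "tz": 0, "rx": 0, "ry": 0, "rz": 0, "fingers": 1},
    {"tx": 0, "ty": 0, "tz": 0, "rx": 0, "ry": 0, "rz": 0, "fingers": 1},
    {"tx": 0, "ty": 0, "tz": 0, "rx": 0, "ry": 0, "rz": 0, "fingers": 1},
    {"tx": 0, "ty": 0, "tz": 0, "rx": 0, "ry": 0, "rz": 0, "fingers": 1},
  ],
)

```text
time: 7.55
position: [429.3, 2.0, 1.9]
tool_rot: [[0.763, 0.646, 0.0], [0.646, -0.763, 0.0], [0.0, 0.0, -1.0]]
wrist_force: [-0.3, -0.1, -0.8]
width: 0.244
gripper_force: 58.6
```

>>> move_arm(
  motion=[
    {"tx": 0, "ty": 0, "tz": -0.6, "rx": 0, "ry": 0, "rz": 0, "fingers": 1},
    {"tx": 0, "ty": 0, "tz": -1, "rx": 0, "ry": 0, "rz": 0.2, "fingers": 1},
    {"tx": 0, "ty": 0, "tz": -1, "rx": 0, "ry": 0, "rz": 1, "fingers": 1},
    {"tx": 0, "ty": 0, "tz": -0.5, "rx": 0, "ry": 0, "rz": 1, "fingers": 1},
    {"tx": 0, "ty": 0, "tz": 0, "rx": 0, "ry": 0, "rz": 1, "fingers": 1},
    {"tx": 0, "ty": 0, "tz": 0, "rx": 0, "ry": 0, "rz": 1, "fingers": 1},
    {"tx": 0, "ty": 0, "tz": 0, "rx": 0, "ry": 0, "rz": 1, "fingers": 1},
    {"tx": 0, "ty": 0, "tz": 0, "rx": 0, "ry": 0, "rz": 1, "fingers": 1},
    {"tx": 0, "ty": 0, "tz": 0, "rx": 0, "ry": 0, "rz": 0, "fingers": 1},
    {"tx": 0, "ty": 0, "tz": 0, "rx": 0, "ry": 0, "rz": 0, "fingers": 1},
  ],
)

```text
time: 8.55
position: [429.2, 2.0, 125.8]
tool_rot: [[0.987, -0.159, -0.0], [-0.159, -0.987, 0.0], [-0.0, 0.0, -1.0]]
wrist_force: [-0.9, -0.0, -0.2]
width: 0.243
gripper_force: 58.7
```

```bash
python3 go.py 636.3 -13.4 110 -9.25
```

```text
t 8.6 pos [429.2   2.  125.8] yaw -9.2 zaxis [-0.  0. -1.] q6 1.45 F [-0.9 -0.  -0.2] w 0.243 gf 58.7
rz tot 0.01  tx 5.17  ty -0.45  tz 0.4
```

>>> move_arm(
  motion=[
    {"tx": 0.8, "ty": -0.07, "tz": 0, "rx": 0, "ry": 0, "rz": 0, "fingers": 1},
    {"tx": 0.8, "ty": -0.07, "tz": 0, "rx": 0, "ry": 0, "rz": 0, "fingers": 1},
    {"tx": 0.8, "ty": -0.07, "tz": 0, "rx": 0, "ry": 0, "rz": 0, "fingers": 1},
    {"tx": 0.8, "ty": -0.08, "tz": 0, "rx": 0, "ry": 0, "rz": 0, "fingers": 1},
    {"tx": 0.8, "ty": -0.08, "tz": 0, "rx": 0, "ry": 0, "rz": 0, "fingers": 1},
    {"tx": 0.8, "ty": -0.08, "tz": 0.4, "rx": 0, "ry": 0, "rz": 0, "fingers": 1},
    {"tx": 0.37, "ty": 0, "tz": 0, "rx": 0, "ry": 0, "rz": 0, "fingers": 1},
    {"tx": 0, "ty": 0, "tz": 0, "rx": 0, "ry": 0, "rz": 0, "fingers": 1},
    {"tx": 0, "ty": 0, "tz": 0, "rx": 0, "ry": 0, "rz": 0, "fingers": 1},
  ],
)

```text
time: 9.45
position: [635.8, -13.8, 109.6]
tool_rot: [[0.987, -0.161, -0.001], [-0.161, -0.987, 0.0], [-0.001, -0.0, -1.0]]
wrist_force: [-0.5, 0.9, 0.1]
width: 0.244
gripper_force: 58.8
```

```bash
python3 go.py 636.3 -13.4 90 -9.25;python3 - <<'E'
from meas import *
im,d,m=snap('scene','s3.png');np.save('s3.npy',d)
P=cloud(d,m);s=ctrl.observe();p=s['position']
a=np.radians(-9.25);X=np.array([np.cos(a),np.sin(a)]);Y=np.array([-np.sin(a),np.cos(a)])
# held fuse: bright pixels around TCP
hsv=cv2.cvtColor(im,cv2.COLOR_BGR2HSV)
k=(np.linalg.norm(P-np.array([p[0],p[1],p[2]+9]),axis=2)<60)&(hsv[...,1]<60)&(hsv[...,2]>95)&(P[...,2]<p[2]+24)&(P[...,2]>p[2]-10)
Q=P[k]-[p[0],p[1],0];L=np.c_[Q[:,:2]@X,Q[:,:2]@Y,Q[:,2]-p[2]]
print('held',k.sum(),L.min(0).round(1),L.max(0).round(1),L.mean(0).round(1))
v,u=np.nonzero(k);print('px',u.min(),u.max(),v.min(),v.max())
# clips in scene
C=np.array([636.3,-13.4]);D=P[...,:2]-C;lx=D@X;ly=D@Y
for i in range(5):
  for sx in(-1,1):
    q=(abs(lx-40*sx)<14)&(abs(ly-60*(i-2))<20)&(P[...,2]>46)&(P[...,2]<68)
    if q.sum()>4: print(i,sx,q.sum(),'ly',(ly[q]-60*(i-2)).mean().round(1),np.percentile(ly[q]-60*(i-2),[5,95]).round(1),'lx',lx[q].mean().round(1),P[q][:,2].max().round(1))
cv2.imwrite('pics/s3c.png',cv2.resize(im[170:270,180:290],None,fx=5.4,fy=5.4,interpolation=2))
E
```

```text
t 9.4 pos [635.8 -13.8 109.6] yaw -9.3 zaxis [-0.001  0.    -1.   ] q6 1.52 F [-0.5  0.9  0.1] w 0.244 gf 58.8
rz tot -0.0  tx 0.01  ty -0.01  tz 0.49
held 79 [-31.2 -24.7  -0.6] [40.2 25.2 23.7] [18.7  6.2 15.9]
px 217 239 192 204
0 -1 24 ly 2.8 [-7.9 11.1] lx -39.1 61.8
0 1 15 ly 3.1 [-7.  10.9] lx 42.5 63.3
1 1 15 ly 2.3 [-7.2 11.6] lx 43.3 62.8
2 -1 28 ly 1.6 [-7.8 10.1] lx -38.9 63.5
2 1 16 ly 3.3 [-7.6 11.8] lx 42.8 61.4
3 -1 29 ly 1.7 [-8.3 11.1] lx -38.7 60.6
3 1 20 ly 1.4 [-8.8 10.6] lx 43.3 61.6
4 -1 32 ly 1.9 [-7.6 10.6] lx -38.8 61.3
4 1 18 ly 1.6 [-8.  10.5] lx 41.8 60.6
```

View pics/s3c.png

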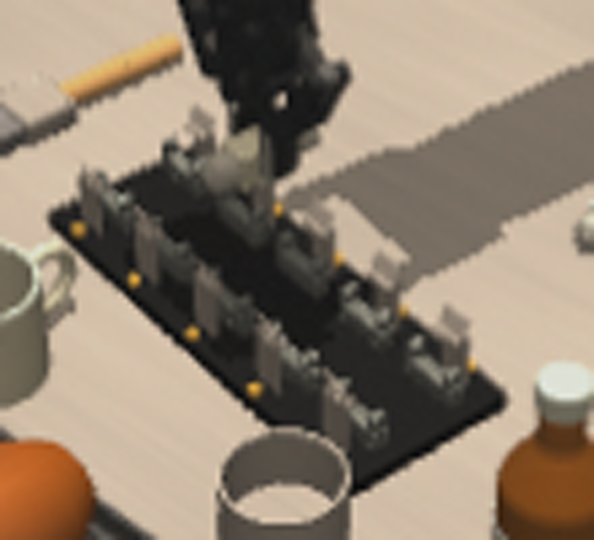

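The held fuse's white front cap shows at about scene px (222,200), above the middle bay, with the ten clips around it. I'll measure that cap in the same view to get its offset against the clips.

Run:
```python
from meas import *
im=cv2.imread('pics/s3.png');d=np.load('s3.npy');m=optics.camera_model('scene');P=cloud(d,m)
p=np.array(ctrl.observe()['position'])
a=np.radians(-9.25);X=np.array([np.cos(a),np.sin(a)]);Y=np.array([-np.sin(a),np.cos(a)])
D=P-[p[0],p[1],p[2]];L=np.dstack([D[...,:2]@X,D[...,:2]@Y,D[...,2]])
for lo,hi in((18,36),(18,45),(12,36)):
    k=(L[...,0]>lo)&(L[...,0]<hi)&(abs(L[...,1])<30)&(L[...,2]>-15)&(L[...,2]<30)
    Q=L[k];print(k.sum(),Q.min(0).round(1),Q.max(0).round(1),np.percentile(Q,[5,50,95],axis=0).round(1).tolist())
# top points (ridge) & circle fit of y-z of cylinder surface
from scipy.optimize import least_squares
k=(L[...,0]>20)&(L[...,0]<34)&(abs(L[...,1])<20)&(L[...,2]>-8)&(L[...,2]<30)
Q=L[k];r=least_squares(lambda c:np.hypot(Q[:,1]-c[0],Q[:,2]-c[1])-11,[0,9],loss='soft_l1')
print('axis y,z rel TCP',r.x.round(1),'rms',np.sqrt(np.mean(r.fun**2)).round(2),len(Q))
# dots in scene on plate plane z=12
hsv=cv2.cvtColor(im,cv2.COLOR_BGR2HSV)
y=((hsv[...,0]>12)&(hsv[...,0]<30)&(hsv[...,1]>150)&(hsv[...,2]>110)).astype(np.uint8)
y[:198]=0;y[250:]=0;y[:,:190]=0;y[:,272:]=0
n,_,st,ce=cv2.connectedComponentsWithStats(y)
C=np.array([636.3,-13.4])
for s,c in zip(st[1:],ce[1:]):
    w=pts([c],m,z=12)[0,:2]-C;print('dot',c.round(1),s[4],'lx',(w@X).round(1),'ly',(w@Y).round(1))
```

```text
49 [18.1 -7.6 -2.1] [35.9 15.7 22.9] [[18.5, -5.5, 6.2], [26.4, 7.4, 18.7], [35.6, 14.0, 22.5]]
63 [18.1 -7.6 -2.1] [41.3 15.7 22.9] [[18.8, -6.8, 6.0], [29.4, 7.0, 17.3], [38.9, 13.4, 22.5]]
68 [12.  -8.4 -2.1] [35.9 15.7 24.4] [[12.5, -6.0, 5.9], [22.2, 7.5, 19.3], [34.9, 13.5, 22.8]]
axis y,z rel TCP [ 1.2 11. ] rms 1.81 36
dot [231.  208.5] 2 lx -54.0 ly -60.5
dot [194. 212.] 5 lx 52.5 ly -122.4
dot [242. 218.] 1 lx -52.2 ly 0.8
dot [204.4 221.2] 5 lx 51.9 ly -62.4
dot [215.2 231.2] 6 lx 52.6 ly -1.9
dot [267. 238.] 1 lx -52.9 ly 123.2
dot [226.5 241.5] 4 lx 53.0 ly 57.7
```

Fuse and clips carry about the same bias in this view (+1.2 against +1.5 mm), so the lateral alignment is good enough. Pressing down in steps.

>>> move_arm(
  motion=[
    {"tx": 0, "ty": 0, "tz": 0.6, "rx": 0, "ry": 0, "rz": 0, "fingers": 1},
    {"tx": 0, "ty": 0, "tz": 0.6, "rx": 0, "ry": 0, "rz": 0, "fingers": 1},
    {"tx": 0, "ty": 0, "tz": 0.4, "rx": 0, "ry": 0, "rz": 0, "fingers": 1},
    {"tx": 0, "ty": 0, "tz": 0, "rx": 0, "ry": 0, "rz": 0, "fingers": 1},
    {"tx": 0, "ty": 0, "tz": 0, "rx": 0, "ry": 0, "rz": 0, "fingers": 1},
  ],
)

```text
time: 10.0
position: [636.2, -13.9, 46.6]
tool_rot: [[0.987, -0.162, 0.0], [-0.162, -0.987, -0.0], [0.0, 0.0, -1.0]]
wrist_force: [-0.1, -0.0, 0.0]
width: 0.242
gripper_force: 58.8
```

>>> move_arm(
  motion=[
    {"tx": 0, "ty": 0, "tz": 0.1, "rx": 0, "ry": 0, "rz": 0, "fingers": 1},
    {"tx": 0, "ty": 0, "tz": 0.1, "rx": 0, "ry": 0, "rz": 0, "fingers": 1},
    {"tx": 0, "ty": 0, "tz": 0.05, "rx": 0, "ry": 0, "rz": 0, "fingers": 1},
    {"tx": 0, "ty": 0, "tz": 0, "rx": 0, "ry": 0, "rz": 0, "fingers": 1},
  ],
)

```text
time: 10.4
position: [636.9, -14.0, 37.2]
tool_rot: [[0.987, -0.162, 0.002], [-0.162, -0.987, -0.0], [0.002, 0.0, -1.0]]
wrist_force: [-1.7, -1.1, 3.2]
width: 0.242
gripper_force: 59.2
```

>>> move_arm(
  motion=[
    {"tx": 0, "ty": 0, "tz": 0.1, "rx": 0, "ry": 0, "rz": 0, "fingers": 1},
    {"tx": 0, "ty": 0, "tz": 0.1, "rx": 0, "ry": 0, "rz": 0, "fingers": 1},
    {"tx": 0, "ty": 0, "tz": 0, "rx": 0, "ry": 0, "rz": 0, "fingers": 1},
    {"tx": 0, "ty": 0, "tz": 0, "rx": 0, "ry": 0, "rz": 0, "fingers": 1},
  ],
)

```text
time: 10.8
position: [635.9, -13.8, 27.3]
tool_rot: [[0.987, -0.163, -0.001], [-0.163, -0.987, 0.0], [-0.001, -0.0, -1.0]]
wrist_force: [1.2, 0.5, -0.7]
width: 0.241
gripper_force: 59.4
```

>>> move_arm(
  motion=[
    {"tx": 0, "ty": 0, "tz": 0.1, "rx": 0, "ry": 0, "rz": 0, "fingers": 1},
    {"tx": 0, "ty": 0, "tz": 0, "rx": 0, "ry": 0, "rz": 0, "fingers": 1},
    {"tx": 0, "ty": 0, "tz": 0, "rx": 0, "ry": 0, "rz": 0, "fingers": 1},
  ],
)

```text
time: 11.1
position: [636.1, -13.8, 26.9]
tool_rot: [[0.987, -0.162, -0.002], [-0.162, -0.987, -0.0], [-0.002, 0.0, -1.0]]
wrist_force: [-11.8, 1.0, 21.5]
width: 0.242
gripper_force: 62.3
```

>>> move_arm(
  motion=[
    {"tx": 0, "ty": 0, "tz": -0.1, "rx": 0, "ry": 0, "rz": 0, "fingers": 0.1},
    {"tx": 0, "ty": 0, "tz": 0, "rx": 0, "ry": 0, "rz": 0, "fingers": 0.1},
    {"tx": 0, "ty": 0, "tz": 0, "rx": 0, "ry": 0, "rz": 0, "fingers": 0.1},
    {"tx": 0, "ty": 0, "tz": -1, "rx": 0, "ry": 0, "rz": 0, "fingers": 0.1},
    {"tx": 0, "ty": 0, "tz": -1, "rx": 0, "ry": 0, "rz": 0, "fingers": 0.1},
    {"tx": -0.5, "ty": 0, "tz": -1, "rx": 0, "ry": 0, "rz": 0, "fingers": -1},
    {"tx": -1, "ty": 0, "tz": 0, "rx": 0, "ry": 0, "rz": 0, "fingers": -1},
    {"tx": -1, "ty": 0, "tz": 0, "rx": 0, "ry": 0, "rz": 0, "fingers": -1},
    {"tx": -1, "ty": 0, "tz": 0, "rx": 0, "ry": 0, "rz": 0, "fingers": -1},
    {"tx": 0, "ty": 0, "tz": 0, "rx": 0, "ry": 0, "rz": 0, "fingers": -1},
    {"tx": 0, "ty": 0, "tz": 0, "rx": 0, "ry": 0, "rz": 0, "fingers": -1},
  ],
)

```text
time: 12.2
position: [497.6, 9.0, 147.5]
tool_rot: [[0.987, -0.163, -0.0], [-0.163, -0.987, -0.0], [-0.0, 0.0, -1.0]]
wrist_force: [0.8, 0.6, -0.8]
width: 1.0
gripper_force: 0.0
```

```bash
python3 - <<'E'
from meas import *
im,d,m=snap('top','top3.png');P=cloud(d,m);fuses(im,P,[(172,245),(217,237)])
im2,d2,m2=snap('scene');
o=np.zeros((600,800,3),np.uint8);a=cv2.resize(im2[170:280,170:295],None,fx=5,fy=5,interpolation=2);o[:550,:625]=a
cv2.imwrite('pics/s4.png',o[:550,:625])
C=np.array([636.3,-13.4]);an=np.radians(-9.25);X=np.array([np.cos(an),np.sin(an)]);Y=np.array([-np.sin(an),np.cos(an)])
for n,Q in(('top',P),('scene',cloud(d2,m2))):
    lx=(Q[...,:2]-C)@X;ly=(Q[...,:2]-C)@Y
    k=(abs(lx)<18)&(abs(ly)<15)&(Q[...,2]>20);print(n,k.sum(),np.median(Q[k][:,2]),ly[k].mean(),np.ptp(ly[k]))
E
python3 go.py 463.4 108 100 -3
```

```text
fuse (172, 245) mean [438.8 231.6] rect [440.3 232.6] [73.7 22.1] ang 23.6 ext [73.7 22.7]
fuse (217, 237) mean [435.3  88.6] rect [438.9  90.6] [52.4 19.7] ang -4.4 ext [51.6 21.4]
top 107 47.55423066232788 -1.0188813557663186 22.10821715476287
scene 100 47.25200269000345 5.5488496462411385 24.44249613803798
t 12.3 pos [499.5   8.5 148.4] yaw -9.4 zaxis [ 0.002 -0.    -1.   ] q6 1.51 F [0.4 0.7 0.3] w 0.999 gf 0.0
rz tot -0.8  tx -1.03  ty -2.44  tz 1.21
```

View pics/s4.png

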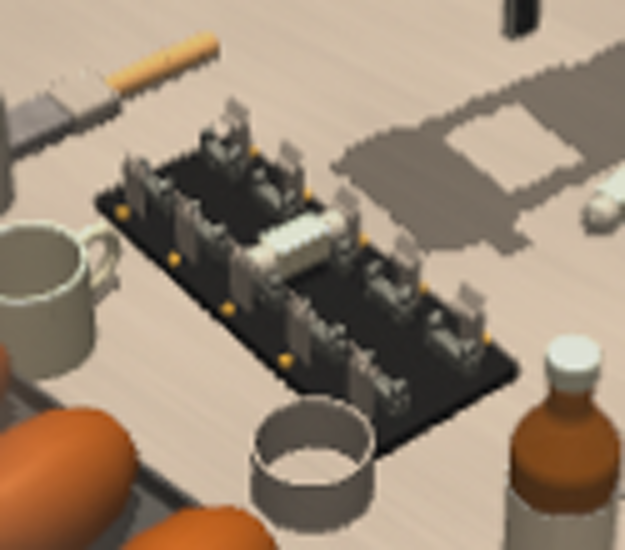

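The fuse is seated between both clips in the middle bay, its top at 47.5 mm (expected 48). The second fuse has been knocked aside, so I'll re-measure it.

```bash
cat > find.py <<'E'
from meas import *
im,d,m=snap('top');P=cloud(d,m);Z=P[...,2]
k=((Z>12)&(Z<30)&(P[...,0]>330)&(P[...,0]<560)&(abs(P[...,1])<300)).astype(np.uint8)
n,l,st,ce=cv2.connectedComponentsWithStats(k)
for i in range(1,n):
    if 120<st[i,4]<400:
        Q=P[l==i][:,:2];c,V=pca(Q);r=cv2.minAreaRect(Q.astype(np.float32));a=np.degrees(np.arctan2(V[0,1],V[0,0]))
        print(st[i,4],'px',ce[i].round(),'mean',c.round(1),'rect',np.round(r[0],1),np.round(r[1],1),'ang',round((a+90)%180-90,1))
E
python3 find.py
```

```text
144 px [344. 218.] mean [ 523.1 -245.3] rect [ 523.2 -245.4] [16.3 74.6] ang -8.1
214 px [171. 245.] mean [439.4 231.7] rect [439.8 232.8] [75.1 22.7] ang 23.5
```

```bash
python3 go.py 439.5 232 100 23.5
```

```text
t 12.3 pos [499.6   8.4 148.5] yaw -9.4 zaxis [ 0.002 -0.    -1.   ] q6 1.51 F [-0.4 -0.4  0.4] w 0.998 gf 0.0
rz tot -4.11  tx 0.85  ty -5.73  tz 1.21
```

>>> move_arm(
  motion=[
    {"tx": 0, "ty": 0, "tz": 0, "rx": 0, "ry": 0, "rz": -1, "fingers": -1},
    {"tx": 0, "ty": 0, "tz": 0, "rx": 0, "ry": 0, "rz": -1, "fingers": -1},
    {"tx": 0, "ty": 0, "tz": 0, "rx": 0, "ry": 0, "rz": -1, "fingers": -1},
    {"tx": 0, "ty": 0, "tz": 0, "rx": 0, "ry": 0, "rz": -1, "fingers": -1},
    {"tx": 0.14, "ty": -0.95, "tz": 0, "rx": 0, "ry": 0, "rz": -0.1, "fingers": -1},
    {"tx": 0.14, "ty": -0.95, "tz": 0, "rx": 0, "ry": 0, "rz": 0, "fingers": -1},
    {"tx": 0.14, "ty": -0.95, "tz": 0, "rx": 0, "ry": 0, "rz": 0, "fingers": -1},
    {"tx": 0.14, "ty": -0.95, "tz": 0.3, "rx": 0, "ry": 0, "rz": 0, "fingers": -1},
    {"tx": 0.14, "ty": -0.95, "tz": 0.4, "rx": 0, "ry": 0, "rz": 0, "fingers": -1},
    {"tx": 0.14, "ty": -0.95, "tz": 0.5, "rx": 0, "ry": 0, "rz": 0, "fingers": -1},
    {"tx": 0, "ty": 0, "tz": 0, "rx": 0, "ry": 0, "rz": 0, "fingers": -1},
    {"tx": 0, "ty": 0, "tz": 0, "rx": 0, "ry": 0, "rz": 0, "fingers": -1},
  ],
)

```text
time: 13.55
position: [439.3, 232.2, 99.6]
tool_rot: [[0.917, 0.4, -0.0], [0.4, -0.917, -0.0], [-0.0, 0.0, -1.0]]
wrist_force: [0.4, 0.5, -0.5]
width: 0.998
gripper_force: 0.0
```

```bash
python3 go.py 439.5 232 2.5 23.5;python3 find.py
```

```text
t 13.6 pos [439.3 232.2  99.6] yaw 23.6 zaxis [-0. -0. -1.] q6 1.4 F [ 0.4  0.5 -0.5] w 0.998 gf 0.0
rz tot 0.01  tx 0.0  ty 0.01  tz 2.43
143 px [344. 218.] mean [ 523.4 -245.4] rect [ 523.4 -245.6] [16.9 74.8] ang -7.2
207 px [222. 250.] mean [429.6  91.1] rect [429.6  91.6] [71.2 22. ] ang 2.5
```

>>> move_arm(
  motion=[
    {"tx": 0, "ty": 0, "tz": 0.6, "rx": 0, "ry": 0, "rz": 0, "fingers": 0},
    {"tx": 0, "ty": 0, "tz": 0.7, "rx": 0, "ry": 0, "rz": 0, "fingers": 0},
    {"tx": 0, "ty": 0, "tz": 0.6, "rx": 0, "ry": 0, "rz": 0, "fingers": 0},
    {"tx": 0, "ty": 0, "tz": 0.4, "rx": 0, "ry": 0, "rz": 0, "fingers": 0},
    {"tx": 0, "ty": 0, "tz": 0.13, "rx": 0, "ry": 0, "rz": 0, "fingers": 0},
    {"tx": 0, "ty": 0, "tz": 0, "rx": 0, "ry": 0, "rz": 0, "fingers": 0},
    {"tx": 0, "ty": 0, "tz": 0, "rx": 0, "ry": 0, "rz": 0, "fingers": 1},
    {"tx": 0, "ty": 0, "tz": 0, "rx": 0, "ry": 0, "rz": 0, "fingers": 1},
    {"tx": 0, "ty": 0, "tz": 0, "rx": 0, "ry": 0, "rz": 0, "fingers": 1},
    {"tx": 0, "ty": 0, "tz": 0, "rx": 0, "ry": 0, "rz": 0, "fingers": 1},
  ],
)

```text
time: 14.6
position: [440.4, 231.7, 4.3]
tool_rot: [[0.917, 0.398, 0.003], [0.398, -0.917, 0.0], [0.003, 0.001, -1.0]]
wrist_force: [0.2, -1.8, 7.2]
width: 0.241
gripper_force: 60.4
```

>>> move_arm(
  motion=[
    {"tx": 0, "ty": 0, "tz": -0.6, "rx": 0, "ry": 0, "rz": 0, "fingers": 1},
    {"tx": 0, "ty": 0, "tz": -1, "rx": 0, "ry": 0, "rz": 0.1, "fingers": 1},
    {"tx": 0, "ty": 0, "tz": -1, "rx": 0, "ry": 0, "rz": 1, "fingers": 1},
    {"tx": 0, "ty": 0, "tz": -0.4, "rx": 0, "ry": 0, "rz": 1, "fingers": 1},
    {"tx": 0, "ty": 0, "tz": 0, "rx": 0, "ry": 0, "rz": 1, "fingers": 1},
    {"tx": 0, "ty": 0, "tz": 0, "rx": 0, "ry": 0, "rz": 1, "fingers": 1},
    {"tx": 0, "ty": 0, "tz": 0, "rx": 0, "ry": 0, "rz": 0, "fingers": 1},
    {"tx": 0, "ty": 0, "tz": 0, "rx": 0, "ry": 0, "rz": 0, "fingers": 1},
  ],
)

```text
time: 15.4
position: [438.5, 231.6, 122.5]
tool_rot: [[0.987, -0.159, -0.0], [-0.159, -0.987, -0.0], [-0.0, 0.0, -1.0]]
wrist_force: [0.1, -0.2, -0.4]
width: 0.238
gripper_force: 59.5
```

```bash
python3 go.py 655.5 104.8 120 -9.3
```

```text
t 15.4 pos [438.5 231.6 122.5] yaw -9.2 zaxis [-0. -0. -1.] q6 1.97 F [ 0.1 -0.2 -0.4] w 0.238 gf 59.5
rz tot 0.02  tx 5.87  ty 2.25  tz 0.06
```

>>> move_arm(
  motion=[
    {"tx": 0, "ty": 0.75, "tz": 0, "rx": 0, "ry": 0, "rz": 0, "fingers": 1},
    {"tx": 0, "ty": 0.75, "tz": 0, "rx": 0, "ry": 0, "rz": 0, "fingers": 1},
    {"tx": 0.6, "ty": 0.75, "tz": 0, "rx": 0, "ry": 0, "rz": 0, "fingers": 1},
    {"tx": 0.88, "ty": 0, "tz": 0, "rx": 0, "ry": 0, "rz": 0, "fingers": 1},
    {"tx": 0.88, "ty": 0, "tz": 0, "rx": 0, "ry": 0, "rz": 0, "fingers": 1},
    {"tx": 0.88, "ty": 0, "tz": 0, "rx": 0, "ry": 0, "rz": 0, "fingers": 1},
    {"tx": 0.88, "ty": 0, "tz": 0, "rx": 0, "ry": 0, "rz": 0, "fingers": 1},
    {"tx": 0.88, "ty": 0, "tz": 0, "rx": 0, "ry": 0, "rz": 0, "fingers": 1},
    {"tx": 0.87, "ty": 0, "tz": 0, "rx": 0, "ry": 0, "rz": 0, "fingers": 1},
    {"tx": 0, "ty": 0, "tz": 0, "rx": 0, "ry": 0, "rz": 0, "fingers": 1},
    {"tx": 0, "ty": 0, "tz": 0, "rx": 0, "ry": 0, "rz": 0, "fingers": 1},
    {"tx": 0, "ty": 0, "tz": 0, "rx": 0, "ry": 0, "rz": 0, "fingers": 1},
  ],
)

```text
time: 16.6
position: [654.7, 105.0, 122.3]
tool_rot: [[0.987, -0.161, -0.001], [-0.161, -0.987, 0.0], [-0.001, 0.0, -1.0]]
wrist_force: [-0.5, -0.1, -0.4]
width: 0.246
gripper_force: 59.6
```

```bash
python3 go.py 655.8 104.9 48 -9.3
```

```text
t 16.6 pos [654.7 105.  122.3] yaw -9.3 zaxis [-0.001  0.    -1.   ] q6 1.71 F [-0.5 -0.1 -0.4] w 0.246 gf 59.6
rz tot 0.0  tx 0.03  ty -0.0  tz 1.86
```

>>> move_arm(
  motion=[
    {"tx": 0.03, "ty": 0, "tz": 0.6, "rx": 0, "ry": 0, "rz": 0, "fingers": 1},
    {"tx": 0, "ty": 0, "tz": 0.6, "rx": 0, "ry": 0, "rz": 0, "fingers": 1},
    {"tx": 0, "ty": 0, "tz": 0.6, "rx": 0, "ry": 0, "rz": 0, "fingers": 1},
    {"tx": 0, "ty": 0, "tz": 0, "rx": 0, "ry": 0, "rz": 0, "fingers": 1},
    {"tx": 0, "ty": 0, "tz": 0, "rx": 0, "ry": 0, "rz": 0, "fingers": 1},
  ],
)

```text
time: 17.1
position: [656.4, 104.7, 51.4]
tool_rot: [[0.987, -0.162, -0.0], [-0.162, -0.987, 0.0], [-0.0, 0.0, -1.0]]
wrist_force: [0.5, 0.7, -0.2]
width: 0.242
gripper_force: 59.6
```

>>> move_arm(
  motion=[
    {"tx": 0, "ty": 0, "tz": 0.1, "rx": 0, "ry": 0, "rz": 0, "fingers": 1},
    {"tx": 0, "ty": 0, "tz": 0.1, "rx": 0, "ry": 0, "rz": 0, "fingers": 1},
    {"tx": 0, "ty": 0, "tz": 0.1, "rx": 0, "ry": 0, "rz": 0, "fingers": 1},
    {"tx": 0, "ty": 0, "tz": 0.1, "rx": 0, "ry": 0, "rz": 0, "fingers": 1},
    {"tx": 0, "ty": 0, "tz": 0, "rx": 0, "ry": 0, "rz": 0, "fingers": 1},
    {"tx": 0, "ty": 0, "tz": 0, "rx": 0, "ry": 0, "rz": 0, "fingers": 1},
  ],
)

```text
time: 17.7
position: [656.7, 104.4, 34.8]
tool_rot: [[0.987, -0.162, -0.0], [-0.162, -0.987, -0.0], [-0.0, 0.0, -1.0]]
wrist_force: [0.9, -0.1, -3.1]
width: 0.241
gripper_force: 59.3
```

>>> move_arm(
  motion=[
    {"tx": 0, "ty": 0, "tz": 0.1, "rx": 0, "ry": 0, "rz": 0, "fingers": 1},
    {"tx": 0, "ty": 0, "tz": 0, "rx": 0, "ry": 0, "rz": 0, "fingers": 1},
    {"tx": 0, "ty": 0, "tz": 0.1, "rx": 0, "ry": 0, "rz": 0, "fingers": 1},
    {"tx": 0, "ty": 0, "tz": 0, "rx": 0, "ry": 0, "rz": 0, "fingers": 1},
    {"tx": 0, "ty": 0, "tz": 0, "rx": 0, "ry": 0, "rz": 0, "fingers": 1},
  ],
)

```text
time: 18.2
position: [657.1, 104.4, 30.0]
tool_rot: [[0.987, -0.162, -0.001], [-0.162, -0.987, -0.001], [-0.001, 0.001, -1.0]]
wrist_force: [-11.3, 0.1, 18.2]
width: 0.244
gripper_force: 62.1
```

>>> move_arm(
  motion=[
    {"tx": 0, "ty": 0, "tz": -0.08, "rx": 0, "ry": 0, "rz": 0, "fingers": 0},
    {"tx": 0, "ty": 0, "tz": 0, "rx": 0, "ry": 0, "rz": 0, "fingers": 0},
    {"tx": 0, "ty": 0, "tz": 0, "rx": 0, "ry": 0, "rz": 0, "fingers": 0},
    {"tx": 0, "ty": 0, "tz": -1, "rx": 0, "ry": 0, "rz": 0, "fingers": 0},
    {"tx": 0, "ty": 0, "tz": -1, "rx": 0, "ry": 0, "rz": 0, "fingers": 0},
    {"tx": -0.5, "ty": 0, "tz": -0.5, "rx": 0, "ry": 0, "rz": 0, "fingers": 0},
    {"tx": -1, "ty": 0.2, "tz": 0, "rx": 0, "ry": 0, "rz": 0, "fingers": 0},
    {"tx": -1, "ty": 0.2, "tz": 0, "rx": 0, "ry": 0, "rz": 0, "fingers": 0},
    {"tx": -1, "ty": 0.2, "tz": 0, "rx": 0, "ry": 0, "rz": -0.5, "fingers": 0},
    {"tx": -1, "ty": 0.2, "tz": 0, "rx": 0, "ry": 0, "rz": -1, "fingers": 0},
    {"tx": 0, "ty": 0, "tz": 0, "rx": 0, "ry": 0, "rz": 0, "fingers": 0},
    {"tx": 0, "ty": 0, "tz": 0, "rx": 0, "ry": 0, "rz": 0, "fingers": 0},
  ],
)

```text
time: 19.4
position: [474.0, 99.3, 129.7]
tool_rot: [[0.999, 0.045, 0.0], [0.045, -0.999, 0.0], [0.0, -0.0, -1.0]]
wrist_force: [1.1, -0.4, 0.0]
width: 0.496
gripper_force: 0.0
```

```bash
cat > seat.py <<'E'
from meas import *
C=np.array([636.3,-13.4]);an=np.radians(-9.25);X=np.array([np.cos(an),np.sin(an)]);Y=np.array([-np.sin(an),np.cos(an)])
for n in('top','scene'):
    im,d,m=snap(n,'last_%s.png'%n);Q=cloud(d,m)
    lx=(Q[...,:2]-C)@X
    for b in range(5):
        ly=(Q[...,:2]-C)@Y-60*(b-2)
        z=[]
        for lo,hi in((-20,-5),(5,20)):
            k=(lx>lo)&(lx<hi)&(abs(ly)<12)&(Q[...,2]>20);z.append((int(k.sum()),np.round(np.median(Q[k][:,2]),1) if k.sum() else None))
        print(n,b,z)
E
python3 seat.py; python3 find.py; python3 go.py 429.6 91.4 100 2.5
```

```text
top 0 [(0, None), (0, None)]
top 1 [(0, None), (0, None)]
top 2 [(44, np.float64(47.7)), (43, np.float64(47.5))]
top 3 [(0, None), (0, None)]
top 4 [(46, np.float64(46.9)), (45, np.float64(47.7))]
scene 0 [(1, np.float64(26.6)), (0, None)]
scene 1 [(0, None), (0, None)]
scene 2 [(36, np.float64(47.1)), (34, np.float64(48.3))]
scene 3 [(4, np.float64(29.1)), (0, None)]
scene 4 [(43, np.float64(47.6)), (43, np.float64(47.7))]
141 px [344. 218.] mean [ 522.9 -245.4] rect [ 523.2 -245.7] [16.4 75.3] ang -8.2
t 19.6 pos [476.2  99.1 130.6] yaw 2.6 zaxis [ 0.002 -0.    -1.   ] q6 1.48 F [-0.3  0.3  0.9] w 0.497 gf 0.0
rz tot 0.01  tx -1.17  ty 0.14  tz 0.77
```

Bays 2 and 4 are seated level. Bringing the gripper over the last fuse after a scene-view check.

Run:
```python
from meas import *
im,d,m=snap('scene');P=cloud(d,m)
k=(np.hypot(P[...,0]-430,P[...,1]-91)<70)&(P[...,2]>13)&(P[...,2]<28)
Q=P[k][:,:2];r=cv2.minAreaRect(Q.astype(np.float32));c,V=pca(Q);print(k.sum(),c.round(1),r,np.degrees(np.arctan2(V[0,1],V[0,0])))
```

```text
112 [436.   95.4] ((432.9131164550781, 94.3411865234375), (74.96505737304688, 24.462594985961914), 3.6717867851257324) 2.5564353343513773
```

>>> move_arm(
  motion=[
    {"tx": -0.6, "ty": 0.07, "tz": 0.4, "rx": 0, "ry": 0, "rz": 0, "fingers": -0.3},
    {"tx": -0.57, "ty": 0.07, "tz": 0.37, "rx": 0, "ry": 0, "rz": 0, "fingers": -0.3},
    {"tx": 0, "ty": 0, "tz": 0, "rx": 0, "ry": 0, "rz": 0, "fingers": -0.3},
    {"tx": 0, "ty": 0, "tz": 0, "rx": 0, "ry": 0, "rz": 0, "fingers": -0.3},
  ],
)

```text
time: 20.0
position: [428.9, 91.4, 99.4]
tool_rot: [[0.999, 0.046, 0.001], [0.046, -0.999, 0.0], [0.001, 0.0, -1.0]]
wrist_force: [0.2, 0.3, 0.4]
width: 0.653
gripper_force: 0.0
```

```bash
python3 go.py 429.6 91.4 2.5 2.5
```

```text
t 20.0 pos [428.9  91.4  99.4] yaw 2.6 zaxis [ 0.001  0.    -1.   ] q6 1.46 F [0.2 0.3 0.4] w 0.653 gf 0.0
rz tot 0.01  tx 0.02  ty 0.0  tz 2.42
```

>>> move_arm(
  motion=[
    {"tx": 0.04, "ty": 0, "tz": 0.6, "rx": 0, "ry": 0, "rz": 0, "fingers": -0.3},
    {"tx": 0, "ty": 0, "tz": 0.7, "rx": 0, "ry": 0, "rz": 0, "fingers": -0.3},
    {"tx": 0, "ty": 0, "tz": 0.6, "rx": 0, "ry": 0, "rz": 0, "fingers": -0.3},
    {"tx": 0, "ty": 0, "tz": 0.4, "rx": 0, "ry": 0, "rz": 0, "fingers": 0},
    {"tx": 0, "ty": 0, "tz": 0.13, "rx": 0, "ry": 0, "rz": 0, "fingers": 0},
    {"tx": 0, "ty": 0, "tz": 0, "rx": 0, "ry": 0, "rz": 0, "fingers": 0},
    {"tx": 0, "ty": 0, "tz": 0, "rx": 0, "ry": 0, "rz": 0, "fingers": 1},
    {"tx": 0, "ty": 0, "tz": 0, "rx": 0, "ry": 0, "rz": 0, "fingers": 1},
    {"tx": 0, "ty": 0, "tz": 0, "rx": 0, "ry": 0, "rz": 0, "fingers": 1},
    {"tx": 0, "ty": 0, "tz": 0, "rx": 0, "ry": 0, "rz": 0, "fingers": 1},
  ],
)

```text
time: 21.0
position: [431.3, 91.5, 3.3]
tool_rot: [[0.999, 0.046, 0.004], [0.046, -0.999, -0.0], [0.004, 0.0, -1.0]]
wrist_force: [0.2, 0.5, 6.0]
width: 0.242
gripper_force: 59.9
```

>>> move_arm(
  motion=[
    {"tx": 0, "ty": 0, "tz": -0.6, "rx": 0, "ry": 0, "rz": 0, "fingers": 1},
    {"tx": 0, "ty": 0, "tz": -1, "rx": 0, "ry": 0, "rz": 0.5, "fingers": 1},
    {"tx": 0, "ty": 0, "tz": -1, "rx": 0, "ry": 0, "rz": 1, "fingers": 1},
    {"tx": 0, "ty": 0, "tz": -0.4, "rx": 0, "ry": 0, "rz": 0, "fingers": 1},
    {"tx": 0, "ty": 0, "tz": 0, "rx": 0, "ry": 0, "rz": 0, "fingers": 1},
    {"tx": 0, "ty": 0, "tz": 0, "rx": 0, "ry": 0, "rz": 0, "fingers": 1},
  ],
)

```text
time: 21.6
position: [428.9, 91.6, 121.2]
tool_rot: [[0.987, -0.162, -0.001], [-0.162, -0.987, 0.0], [-0.001, 0.0, -1.0]]
wrist_force: [-0.7, -0.3, -1.1]
width: 0.239
gripper_force: 59.1
```

```bash
python3 go.py 617 -131.8 120 -9.3
```

```text
t 21.6 pos [428.9  91.6 121.2] yaw -9.3 zaxis [-0.001  0.    -1.   ] q6 1.67 F [-0.7 -0.3 -1.1] w 0.239 gf 59.1
rz tot -0.0  tx 5.54  ty 4.75  tz 0.03
```

>>> move_arm(
  motion=[
    {"tx": 0.8, "ty": 0.79, "tz": 0, "rx": 0, "ry": 0, "rz": 0, "fingers": 1},
    {"tx": 0.8, "ty": 0.79, "tz": 0, "rx": 0, "ry": 0, "rz": 0, "fingers": 1},
    {"tx": 0.8, "ty": 0.79, "tz": 0, "rx": 0, "ry": 0, "rz": 0, "fingers": 1},
    {"tx": 0.8, "ty": 0.79, "tz": 0, "rx": 0, "ry": 0, "rz": 0, "fingers": 1},
    {"tx": 0.8, "ty": 0.79, "tz": 0, "rx": 0, "ry": 0, "rz": 0, "fingers": 1},
    {"tx": 0.8, "ty": 0.8, "tz": 0, "rx": 0, "ry": 0, "rz": 0, "fingers": 1},
    {"tx": 0.74, "ty": 0, "tz": 0, "rx": 0, "ry": 0, "rz": 0, "fingers": 1},
    {"tx": 0, "ty": 0, "tz": 0, "rx": 0, "ry": 0, "rz": 0, "fingers": 1},
    {"tx": 0, "ty": 0, "tz": 0, "rx": 0, "ry": 0, "rz": 0, "fingers": 1},
    {"tx": 0, "ty": 0, "tz": 0, "rx": 0, "ry": 0, "rz": 0, "fingers": 1},
  ],
)

```text
time: 22.6
position: [615.6, -130.8, 120.1]
tool_rot: [[0.987, -0.162, -0.003], [-0.162, -0.987, 0.001], [-0.003, -0.001, -1.0]]
wrist_force: [-0.1, 0.2, -2.0]
width: 0.239
gripper_force: 59.1
```

```bash
python3 go.py 617.2 -131.9 48 -9.3
```

```text
t 22.6 pos [ 615.6 -130.8  120.1] yaw -9.3 zaxis [-0.003  0.001 -1.   ] q6 1.33 F [-0.1  0.2 -2. ] w 0.239 gf 59.1
rz tot -0.0  tx 0.04  ty 0.02  tz 1.8
```

>>> move_arm(
  motion=[
    {"tx": 0.04, "ty": 0.02, "tz": 0.6, "rx": 0, "ry": 0, "rz": 0, "fingers": 1},
    {"tx": 0, "ty": 0, "tz": 0.6, "rx": 0, "ry": 0, "rz": 0, "fingers": 1},
    {"tx": 0, "ty": 0, "tz": 0.6, "rx": 0, "ry": 0, "rz": 0, "fingers": 1},
    {"tx": 0, "ty": 0, "tz": 0, "rx": 0, "ry": 0, "rz": 0, "fingers": 1},
    {"tx": 0, "ty": 0, "tz": 0, "rx": 0, "ry": 0, "rz": 0, "fingers": 1},
    {"tx": 0, "ty": 0, "tz": 0, "rx": 0, "ry": 0, "rz": 0, "fingers": 1},
  ],
)

```text
time: 23.2
position: [619.0, -132.9, 51.3]
tool_rot: [[0.987, -0.162, 0.001], [-0.162, -0.987, -0.001], [0.001, 0.0, -1.0]]
wrist_force: [0.1, 0.1, -0.6]
width: 0.243
gripper_force: 59.1
```

```bash
python3 go.py 617.2 -131.9 29 -9.3
```

```text
t 23.2 pos [ 619.  -132.9   51.3] yaw -9.3 zaxis [ 0.001 -0.001 -1.   ] q6 1.33 F [ 0.1  0.1 -0.6] w 0.243 gf 59.1
rz tot -0.0  tx -0.05  ty -0.02  tz 0.56
```

>>> move_arm(
  motion=[
    {"tx": -0.04, "ty": -0.02, "tz": 0.1, "rx": 0, "ry": 0, "rz": 0, "fingers": 1},
    {"tx": 0, "ty": 0, "tz": 0.1, "rx": 0, "ry": 0, "rz": 0, "fingers": 1},
    {"tx": 0, "ty": 0, "tz": 0.1, "rx": 0, "ry": 0, "rz": 0, "fingers": 1},
    {"tx": 0, "ty": 0, "tz": 0.1, "rx": 0, "ry": 0, "rz": 0, "fingers": 1},
    {"tx": 0, "ty": 0, "tz": 0, "rx": 0, "ry": 0, "rz": 0, "fingers": 1},
    {"tx": 0, "ty": 0, "tz": 0.1, "rx": 0, "ry": 0, "rz": 0, "fingers": 1},
    {"tx": 0, "ty": 0, "tz": 0, "rx": 0, "ry": 0, "rz": 0, "fingers": 1},
    {"tx": 0, "ty": 0, "tz": 0, "rx": 0, "ry": 0, "rz": 0, "fingers": 1},
  ],
)

```text
time: 24.0
position: [617.2, -131.9, 29.5]
tool_rot: [[0.987, -0.163, -0.0], [-0.163, -0.987, 0.0], [-0.0, -0.0, -1.0]]
wrist_force: [2.0, -0.0, -2.8]
width: 0.238
gripper_force: 59.1
```

>>> move_arm(
  motion=[
    {"tx": 0, "ty": 0, "tz": 0.1, "rx": 0, "ry": 0, "rz": 0, "fingers": 1},
    {"tx": 0, "ty": 0, "tz": 0, "rx": 0, "ry": 0, "rz": 0, "fingers": 1},
    {"tx": 0, "ty": 0, "tz": 0, "rx": 0, "ry": 0, "rz": 0, "fingers": 1},
  ],
)

```text
time: 24.3
position: [617.4, -132.0, 29.1]
tool_rot: [[0.987, -0.162, -0.001], [-0.162, -0.987, -0.0], [-0.001, 0.0, -1.0]]
wrist_force: [-10.0, 3.4, 19.2]
width: 0.243
gripper_force: 61.8
```

>>> move_arm(
  motion=[
    {"tx": 0, "ty": 0, "tz": -0.1, "rx": 0, "ry": 0, "rz": 0, "fingers": 0},
    {"tx": 0, "ty": 0, "tz": 0, "rx": 0, "ry": 0, "rz": 0, "fingers": 0},
    {"tx": 0, "ty": 0, "tz": 0, "rx": 0, "ry": 0, "rz": 0, "fingers": 0},
    {"tx": 0, "ty": 0, "tz": -1, "rx": 0, "ry": 0, "rz": 0, "fingers": 0},
    {"tx": 0, "ty": 0, "tz": -1, "rx": 0, "ry": 0, "rz": 0, "fingers": 0},
    {"tx": 0, "ty": 0, "tz": -1, "rx": 0, "ry": 0, "rz": 0, "fingers": 1},
    {"tx": -1, "ty": 0.5, "tz": -0.5, "rx": 0, "ry": 0, "rz": 0, "fingers": 1},
    {"tx": -1, "ty": 0.5, "tz": 0, "rx": 0, "ry": 0, "rz": 0, "fingers": 1},
    {"tx": -1, "ty": 0.5, "tz": 0, "rx": 0, "ry": 0, "rz": 0, "fingers": 1},
    {"tx": -1, "ty": 0.5, "tz": 0, "rx": 0, "ry": 0, "rz": 0, "fingers": 1},
    {"tx": 0, "ty": 0, "tz": 0, "rx": 0, "ry": 0, "rz": 0, "fingers": 1},
    {"tx": 0, "ty": 0, "tz": 0, "rx": 0, "ry": 0, "rz": 0, "fingers": 1},
  ],
)

```text
time: 25.5
position: [445.7, -185.0, 169.6]
tool_rot: [[0.986, -0.164, 0.0], [-0.164, -0.986, 0.0], [0.0, -0.0, -1.0]]
wrist_force: [0.6, -0.4, 0.4]
width: 0.002
gripper_force: 0.0
```

```bash
python3 seat.py; python3 go.py 391 -421 160 16; cp pics/last_scene.png pics/ls1.png; cp pics/last_top.png pics/lt1.png
```

```text
top 0 [(46, np.float64(47.2)), (44, np.float64(47.7))]
top 1 [(0, None), (0, None)]
top 2 [(45, np.float64(46.7)), (43, np.float64(47.0))]
top 3 [(0, None), (0, None)]
top 4 [(44, np.float64(46.7)), (43, np.float64(47.8))]
scene 0 [(30, np.float64(48.3)), (30, np.float64(47.2))]
scene 1 [(1, np.float64(25.1)), (0, None)]
scene 2 [(35, np.float64(46.9)), (35, np.float64(48.3))]
scene 3 [(1, np.float64(26.6)), (0, None)]
scene 4 [(37, np.float64(48.3)), (42, np.float64(48.0))]
t 25.6 pos [ 447.2 -185.   170.1] yaw -9.3 zaxis [ 0.001 -0.    -1.   ] q6 1.09 F [-0.2  0.5 -1. ] w -0.001 gf 0.0
rz tot -3.17  tx -2.98  ty 5.29  tz 0.25
```

View pics/lt1.png

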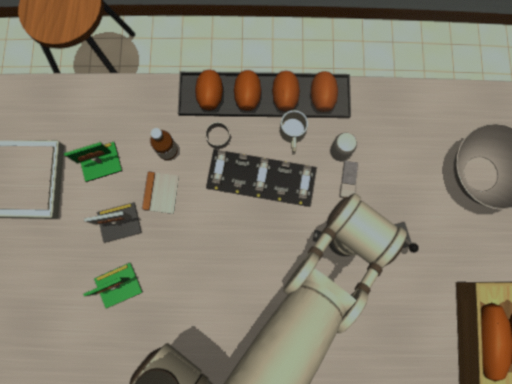

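View pics/ls1.png

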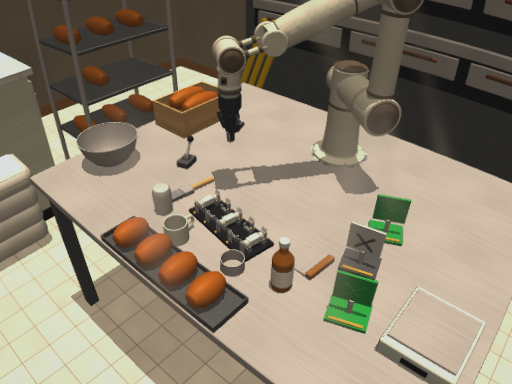

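The top view shows fuses in bays 0, 2 and 4 (px (218,168), (262,175), (305,183)). Neither view shows a loose fuse elsewhere, and the lever ball at scene px (190,139) leans to the robot. Going behind the lever.

>>> move_arm(
  motion=[
    {"tx": 0, "ty": 0, "tz": 0, "rx": 0, "ry": 0, "rz": -1, "fingers": 1},
    {"tx": 0, "ty": 0, "tz": 0, "rx": 0, "ry": 0, "rz": -1, "fingers": 1},
    {"tx": 0, "ty": 0, "tz": 0, "rx": 0, "ry": 0, "rz": -1, "fingers": 1},
    {"tx": -0.5, "ty": 0.88, "tz": 0, "rx": 0, "ry": 0, "rz": -0.17, "fingers": 1},
    {"tx": -0.5, "ty": 0.88, "tz": 0, "rx": 0, "ry": 0, "rz": 0, "fingers": 1},
    {"tx": -0.5, "ty": 0.88, "tz": 0, "rx": 0, "ry": 0, "rz": 0, "fingers": 1},
    {"tx": -0.5, "ty": 0.88, "tz": 0, "rx": 0, "ry": 0, "rz": 0, "fingers": 1},
    {"tx": -0.5, "ty": 0.88, "tz": 0, "rx": 0, "ry": 0, "rz": 0, "fingers": 1},
    {"tx": -0.48, "ty": 0.89, "tz": 0, "rx": 0, "ry": 0, "rz": 0, "fingers": 1},
    {"tx": 0, "ty": 0, "tz": 0.25, "rx": 0, "ry": 0, "rz": 0, "fingers": 1},
    {"tx": 0, "ty": 0, "tz": 0, "rx": 0, "ry": 0, "rz": 0, "fingers": 1},
    {"tx": 0, "ty": 0, "tz": 0, "rx": 0, "ry": 0, "rz": 0, "fingers": 1},
  ],
)

```text
time: 26.8
position: [389.9, -419.6, 159.1]
tool_rot: [[0.961, 0.277, -0.001], [0.277, -0.961, 0.002], [-0.0, -0.002, -1.0]]
wrist_force: [1.2, -0.2, 0.3]
width: -0.002
gripper_force: 0.0
```

```bash
python3 go.py 391 -421 80 16
```

```text
t 26.8 pos [ 389.9 -419.6  159.1] yaw 16.1 zaxis [-0.001  0.002 -1.   ] q6 0.26 F [ 1.2 -0.2  0.3] w -0.002 gf 0.0
rz tot 0.01  tx 0.02  ty 0.04  tz 1.98
```

>>> move_arm(
  motion=[
    {"tx": 0, "ty": 0.02, "tz": 1, "rx": 0, "ry": 0, "rz": 0, "fingers": 1},
    {"tx": 0, "ty": 0, "tz": 0.98, "rx": 0, "ry": 0, "rz": 0, "fingers": 1},
    {"tx": 0, "ty": 0, "tz": 0, "rx": 0, "ry": 0, "rz": 0, "fingers": 1},
    {"tx": 0.4, "ty": 0, "tz": 0, "rx": 0, "ry": 0, "rz": 0, "fingers": 1},
    {"tx": 0.4, "ty": 0, "tz": 0, "rx": 0, "ry": 0, "rz": 0, "fingers": 1},
    {"tx": 0.4, "ty": 0, "tz": 0, "rx": 0, "ry": 0, "rz": 0, "fingers": 1},
    {"tx": 0.4, "ty": 0, "tz": 0, "rx": 0, "ry": 0, "rz": 0, "fingers": 1},
    {"tx": 0.4, "ty": 0, "tz": 0, "rx": 0, "ry": 0, "rz": 0, "fingers": 1},
    {"tx": 0.25, "ty": 0, "tz": 0, "rx": 0, "ry": 0, "rz": 0, "fingers": 1},
    {"tx": 0, "ty": 0, "tz": 0, "rx": 0, "ry": 0, "rz": 0, "fingers": 1},
    {"tx": 0, "ty": 0, "tz": 0, "rx": 0, "ry": 0, "rz": 0, "fingers": 1},
  ],
)

```text
time: 27.9
position: [475.9, -396.5, 80.3]
tool_rot: [[0.961, 0.276, -0.0], [0.276, -0.961, 0.001], [-0.0, -0.001, -1.0]]
wrist_force: [0.2, 0.0, -0.0]
width: 0.001
gripper_force: 0.0
```

>>> move_arm(
  motion=[
    {"tx": 0.1, "ty": 0, "tz": 0, "rx": 0, "ry": 0, "rz": 0, "fingers": 1},
    {"tx": 0, "ty": 0, "tz": 0, "rx": 0, "ry": 0, "rz": 0, "fingers": 1},
    {"tx": 0, "ty": 0, "tz": 0, "rx": 0, "ry": 0, "rz": 0, "fingers": 1},
  ],
)

```text
time: 28.2
position: [479.5, -395.9, 80.6]
tool_rot: [[0.961, 0.275, 0.0], [0.275, -0.961, 0.0], [0.0, -0.0, -1.0]]
wrist_force: [0.1, 0.6, -0.8]
width: -0.002
gripper_force: 0.0
```

>>> move_arm(
  motion=[
    {"tx": 0.1, "ty": 0, "tz": 0, "rx": 0, "ry": 0, "rz": 0, "fingers": 1},
    {"tx": 0, "ty": 0, "tz": 0, "rx": 0, "ry": 0, "rz": 0, "fingers": 1},
    {"tx": 0, "ty": 0, "tz": 0, "rx": 0, "ry": 0, "rz": 0, "fingers": 1},
  ],
)

```text
time: 28.5
position: [483.7, -394.6, 80.6]
tool_rot: [[0.961, 0.276, 0.0], [0.276, -0.961, 0.0], [0.0, -0.0, -1.0]]
wrist_force: [-0.1, 1.0, -0.3]
width: -0.0
gripper_force: 0.1
```

>>> move_arm(
  motion=[
    {"tx": 0.06, "ty": 0, "tz": 0, "rx": 0, "ry": 0, "rz": 0, "fingers": 1},
    {"tx": 0, "ty": 0, "tz": 0, "rx": 0, "ry": 0, "rz": 0, "fingers": 1},
    {"tx": 0, "ty": 0, "tz": 0, "rx": 0, "ry": 0, "rz": 0, "fingers": 1},
  ],
)

```text
time: 28.8
position: [486.0, -393.9, 80.7]
tool_rot: [[0.961, 0.276, 0.0], [0.276, -0.961, 0.0], [0.0, -0.0, -1.0]]
wrist_force: [-1.3, -0.4, -0.8]
width: 0.001
gripper_force: 0.1
```

>>> move_arm(
  motion=[
    {"tx": 0.08, "ty": 0, "tz": 0, "rx": 0, "ry": 0, "rz": 0, "fingers": 1},
    {"tx": 0, "ty": 0, "tz": 0, "rx": 0, "ry": 0, "rz": 0, "fingers": 1},
    {"tx": 0, "ty": 0, "tz": 0, "rx": 0, "ry": 0, "rz": 0, "fingers": 1},
  ],
)

```text
time: 29.1
position: [489.2, -393.1, 80.8]
tool_rot: [[0.961, 0.276, 0.0], [0.276, -0.961, -0.0], [0.0, 0.0, -1.0]]
wrist_force: [0.1, 0.4, 1.1]
width: 0.0
gripper_force: 0.0
```

Run:
```python
from meas import *
im,d,m=snap('scene');P=cloud(d,m)
k=(np.hypot(P[...,0]-505,P[...,1]+388)<40)&(P[...,2]>75)&(P[...,2]<112)
hsv=cv2.cvtColor(im,cv2.COLOR_BGR2HSV)
Q=P[k];print(k.sum(),Q.mean(0).round(1),Q.max(0).round(1),Q.min(0).round(1))
cv2.imwrite('pics/s6.png',cv2.resize(im[110:180,150:240],None,fx=6,fy=6,interpolation=2))
```

```text
82 [ 505.9 -384.2   97.1] [ 528.8 -374.5  111.2] [ 482.7 -404.8   75.1]
```

View pics/s6.png

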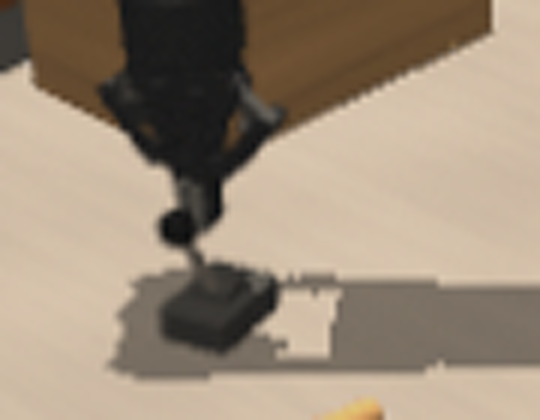

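The ball (crop px (177,228)) now leans away from the robot with the finger behind it. Pushing on until it reaches the stop.

>>> move_arm(
  motion=[
    {"tx": 0.08, "ty": 0, "tz": 0, "rx": 0, "ry": 0, "rz": 0, "fingers": 1},
    {"tx": 0, "ty": 0, "tz": 0, "rx": 0, "ry": 0, "rz": 0, "fingers": 1},
    {"tx": 0, "ty": 0, "tz": 0, "rx": 0, "ry": 0, "rz": 0, "fingers": 1},
  ],
)

```text
time: 29.45
position: [490.1, -392.9, 80.6]
tool_rot: [[0.961, 0.276, -0.004], [0.276, -0.961, -0.0], [-0.004, -0.001, -1.0]]
wrist_force: [-8.8, -1.7, 3.0]
width: 0.0
gripper_force: 4.3
```

>>> move_arm(
  motion=[
    {"tx": 0.08, "ty": 0, "tz": 0, "rx": 0, "ry": 0, "rz": 0, "fingers": 1},
    {"tx": 0, "ty": 0, "tz": 0, "rx": 0, "ry": 0, "rz": 0, "fingers": 1},
    {"tx": 0, "ty": 0, "tz": 0, "rx": 0, "ry": 0, "rz": 0, "fingers": 1},
  ],
)

```text
time: 29.75
position: [490.4, -392.9, 80.6]
tool_rot: [[0.961, 0.276, -0.01], [0.276, -0.961, -0.001], [-0.01, -0.002, -1.0]]
wrist_force: [-18.9, -4.0, 6.2]
width: -0.001
gripper_force: 9.6
```

>>> move_arm(
  motion=[
    {"tx": -0.6, "ty": 0, "tz": 0, "rx": 0, "ry": 0, "rz": 0, "fingers": 1},
    {"tx": 0, "ty": 0, "tz": -1, "rx": 0, "ry": 0, "rz": 0, "fingers": 1},
    {"tx": 0, "ty": 0, "tz": -1, "rx": 0, "ry": 0, "rz": 0, "fingers": 1},
    {"tx": 0, "ty": 0, "tz": -1, "rx": 0, "ry": 0, "rz": 0, "fingers": 1},
    {"tx": 0, "ty": 0, "tz": -1, "rx": 0, "ry": 0, "rz": 0, "fingers": 1},
    {"tx": 0.2, "ty": -0.95, "tz": 0, "rx": 0, "ry": 0, "rz": 0, "fingers": 1},
    {"tx": 0.2, "ty": -0.95, "tz": 0, "rx": 0, "ry": 0, "rz": 0, "fingers": 1},
    {"tx": 0.2, "ty": -0.95, "tz": 0, "rx": 0, "ry": 0, "rz": 0, "fingers": 1},
    {"tx": 0.2, "ty": -0.95, "tz": 0, "rx": 0, "ry": 0, "rz": 0, "fingers": 1},
    {"tx": 0.2, "ty": -0.95, "tz": 0, "rx": 0, "ry": 0, "rz": 0, "fingers": 1},
    {"tx": 0.2, "ty": -0.95, "tz": 0, "rx": 0, "ry": 0, "rz": 0, "fingers": 1},
    {"tx": 0, "ty": 0, "tz": 0, "rx": 0, "ry": 0, "rz": 0, "fingers": 1},
  ],
)

```text
time: 30.95
position: [455.2, -161.8, 240.9]
tool_rot: [[0.96, 0.28, 0.001], [0.28, -0.96, 0.001], [0.001, -0.001, -1.0]]
wrist_force: [0.4, -0.1, -0.2]
width: -0.004
gripper_force: 0.0
```

```bash
python3 - <<'E'
from meas import *
im,d,m=snap('top');P=cloud(d,m)
Q=P[200:275,360:440].reshape(-1,3);B=Q[(Q[:,2]>92)&(Q[:,2]<115)];print('ball',B.mean(0).round(1),len(B))
# sign
W=P[190:250,60:150];Z=W[...,2];hsv=cv2.cvtColor(im[190:250,60:150],cv2.COLOR_BGR2HSV)
T=W[(Z>141)&(Z<152)];c,V=pca(T[:,:2]);print('plate top',len(T),c.round(1),'dir',np.degrees(np.arctan2(V[0,1],V[0,0])).round(1),'mid',((T.max(0)+T.min(0))/2).round(1))
S=W[(Z>7)&(Z<17)];r=cv2.minAreaRect(S[:,:2].astype(np.float32));print('stand',len(S),r)
y=((hsv[...,0]>18)&(hsv[...,0]<34)&(hsv[...,1]>120)&(hsv[...,2]>90));v,u=np.nonzero(y)
B=pts(np.c_[u+60,v+190],m,z=12)[:,:2];c,V=pca(B);print('brass',len(B),c.round(1),np.degrees(np.arctan2(V[0,1],V[0,0])).round(1))
E
python3 go.py 502 383.4 240 101
```

```text
ball [ 514.5 -390.7  100.6] 25
plate top 134 [502.  383.6] dir -78.8 mid [502.  383.4 145.9]
stand 919 ((520.7330932617188, 428.90960693359375), (144.16307067871094, 260.97540283203125), 0.46968698501586914)
brass 84 [539.8 394.5] -74.5
t 31.0 pos [ 455.5 -163.9  241.1] yaw 16.2 zaxis [ 0.001 -0.    -1.   ] q6 0.69 F [ 0.2 -0.8 -0.4] w 0.004 gf 0.0
rz tot -10.6  tx 13.21  ty 3.75  tz 0.03
```

>>> move_arm(
  motion=[
    {"tx": 0.4, "ty": -0.95, "tz": 0, "rx": 0, "ry": 0, "rz": 0, "fingers": 0},
    {"tx": 0.4, "ty": -0.95, "tz": 0, "rx": 0, "ry": 0, "rz": 0, "fingers": 0},
    {"tx": 0.4, "ty": -0.95, "tz": 0, "rx": 0, "ry": 0, "rz": 0, "fingers": 0},
    {"tx": 0.4, "ty": -0.95, "tz": 0, "rx": 0, "ry": 0, "rz": 0, "fingers": 0},
    {"tx": 0.4, "ty": -0.95, "tz": 0, "rx": 0, "ry": 0, "rz": 0, "fingers": 0},
    {"tx": 0.4, "ty": -0.95, "tz": 0, "rx": 0, "ry": 0, "rz": 0, "fingers": 0},
    {"tx": 0.4, "ty": -0.95, "tz": 0, "rx": 0, "ry": 0, "rz": 0, "fingers": 0},
    {"tx": 0.4, "ty": -0.95, "tz": 0, "rx": 0, "ry": 0, "rz": 0, "fingers": 0},
    {"tx": 0.4, "ty": -0.95, "tz": 0, "rx": 0, "ry": 0, "rz": 0, "fingers": 0},
    {"tx": 0.4, "ty": -0.95, "tz": 0, "rx": 0, "ry": 0, "rz": 0, "fingers": 0},
    {"tx": 0.4, "ty": -0.95, "tz": 0, "rx": 0, "ry": 0, "rz": 0, "fingers": 0},
    {"tx": 0.4, "ty": -0.95, "tz": 0, "rx": 0, "ry": 0, "rz": 0, "fingers": 0},
  ],
)

```text
time: 32.2
position: [515.5, 326.8, 240.7]
tool_rot: [[0.962, 0.275, 0.001], [0.275, -0.962, -0.0], [0.001, 0.0, -1.0]]
wrist_force: [0.5, -0.1, 0.6]
width: 0.501
gripper_force: 0.0
```

>>> move_arm(
  motion=[
    {"tx": 0, "ty": 0, "tz": 0, "rx": 0, "ry": 0, "rz": -1, "fingers": 0},
    {"tx": 0, "ty": 0, "tz": 0, "rx": 0, "ry": 0, "rz": -1, "fingers": 0},
    {"tx": 0, "ty": 0, "tz": 0, "rx": 0, "ry": 0, "rz": -1, "fingers": 0},
    {"tx": 0, "ty": 0, "tz": 0, "rx": 0, "ry": 0, "rz": -1, "fingers": 0},
    {"tx": 0, "ty": 0, "tz": 0, "rx": 0, "ry": 0, "rz": -1, "fingers": 0},
    {"tx": 0, "ty": 0, "tz": 0, "rx": 0, "ry": 0, "rz": -1, "fingers": 0},
    {"tx": 0, "ty": 0, "tz": 0, "rx": 0, "ry": 0, "rz": -1, "fingers": 0},
    {"tx": 0, "ty": 0, "tz": 0, "rx": 0, "ry": 0, "rz": -1, "fingers": 0},
    {"tx": 0, "ty": 0, "tz": 0, "rx": 0, "ry": 0, "rz": -1, "fingers": 0},
    {"tx": 0, "ty": 0, "tz": 0, "rx": 0, "ry": 0, "rz": -1, "fingers": 0},
    {"tx": 0, "ty": 0, "tz": 0, "rx": 0, "ry": 0, "rz": -0.6, "fingers": 0},
    {"tx": 0, "ty": 0, "tz": 0, "rx": 0, "ry": 0, "rz": 0, "fingers": 0},
  ],
)

```text
time: 33.4
position: [515.3, 325.0, 240.5]
tool_rot: [[-0.186, 0.982, 0.0], [0.982, 0.186, -0.0], [-0.0, 0.0, -1.0]]
wrist_force: [0.4, -0.2, -0.2]
width: 0.497
gripper_force: 0.0
```

```bash
python3 go.py 502 383.5 240 101.2
```

```text
t 33.4 pos [515.3 325.  240.5] yaw 100.7 zaxis [ 0. -0. -1.] q6 0.18 F [ 0.4 -0.2 -0.2] w 0.497 gf 0.0
rz tot -0.06  tx 1.5  ty -0.04  tz 0.01
```

>>> move_arm(
  motion=[
    {"tx": 0.75, "ty": -0.02, "tz": 0, "rx": 0, "ry": 0, "rz": -0.06, "fingers": 0},
    {"tx": 0.75, "ty": -0.02, "tz": 0, "rx": 0, "ry": 0, "rz": 0, "fingers": 0},
    {"tx": 0, "ty": 0, "tz": 0, "rx": 0, "ry": 0, "rz": 0, "fingers": 0},
    {"tx": 0, "ty": 0, "tz": 0, "rx": 0, "ry": 0, "rz": 0, "fingers": 0},
  ],
)

```text
time: 33.8
position: [501.5, 384.1, 240.4]
tool_rot: [[-0.195, 0.981, 0.0], [0.981, 0.195, -0.001], [-0.001, 0.0, -1.0]]
wrist_force: [-0.4, 0.7, -0.6]
width: 0.502
gripper_force: 0.0
```

>>> move_arm(
  motion=[
    {"tx": 0, "ty": 0, "tz": 0.7, "rx": 0, "ry": 0, "rz": 0, "fingers": 0},
    {"tx": 0, "ty": 0, "tz": 0.7, "rx": 0, "ry": 0, "rz": 0, "fingers": 0},
    {"tx": 0, "ty": 0, "tz": 0.7, "rx": 0, "ry": 0, "rz": 0, "fingers": 0},
    {"tx": 0, "ty": 0, "tz": 0.6, "rx": 0, "ry": 0, "rz": 0, "fingers": 0},
    {"tx": 0, "ty": 0, "tz": 0, "rx": 0, "ry": 0, "rz": 0, "fingers": 0},
    {"tx": 0, "ty": 0, "tz": 0, "rx": 0, "ry": 0, "rz": 0, "fingers": 0},
  ],
)

```text
time: 34.4
position: [501.7, 383.5, 133.0]
tool_rot: [[-0.194, 0.981, -0.0], [0.981, 0.194, -0.0], [-0.0, -0.0, -1.0]]
wrist_force: [0.4, -0.7, 1.0]
width: 0.499
gripper_force: 0.0
```

>>> move_arm(
  motion=[
    {"tx": 0, "ty": 0, "tz": 0, "rx": 0, "ry": 0, "rz": 0, "fingers": 1},
    {"tx": 0, "ty": 0, "tz": 0, "rx": 0, "ry": 0, "rz": 0, "fingers": 1},
    {"tx": 0, "ty": 0, "tz": 0, "rx": 0, "ry": 0, "rz": 0, "fingers": 1},
    {"tx": 0, "ty": 0, "tz": 0, "rx": 0, "ry": 0, "rz": 0, "fingers": 1},
    {"tx": 0, "ty": 0, "tz": 0, "rx": 0, "ry": 0, "rz": 0, "fingers": 1},
  ],
)

```text
time: 34.9
position: [503.8, 385.0, 135.0]
tool_rot: [[-0.195, 0.981, 0.007], [0.981, 0.195, 0.002], [0.001, 0.007, -1.0]]
wrist_force: [4.2, 1.5, 0.1]
width: 0.073
gripper_force: 60.7
```

>>> move_arm(
  motion=[
    {"tx": 0, "ty": 0.04, "tz": 0, "rx": 0, "ry": 0, "rz": 0.4, "fingers": 1},
    {"tx": 0, "ty": 0, "tz": 0, "rx": 0, "ry": 0, "rz": 0.7, "fingers": 1},
    {"tx": 0, "ty": 0, "tz": 0, "rx": 0, "ry": 0, "rz": 0.7, "fingers": 1},
    {"tx": 0, "ty": 0, "tz": 0, "rx": 0, "ry": 0, "rz": 0.7, "fingers": 1},
    {"tx": 0, "ty": 0, "tz": 0, "rx": 0, "ry": 0, "rz": 0.7, "fingers": 1},
    {"tx": 0, "ty": 0, "tz": 0, "rx": 0, "ry": 0, "rz": 0.7, "fingers": 1},
    {"tx": 0, "ty": 0, "tz": 0, "rx": 0, "ry": 0, "rz": 0, "fingers": 1},
  ],
)

```text
time: 35.6
position: [504.1, 385.0, 134.9]
tool_rot: [[0.341, 0.94, 0.004], [0.94, -0.341, 0.001], [0.002, 0.003, -1.0]]
wrist_force: [0.8, -0.6, 5.6]
width: 0.068
gripper_force: 61.4
```

>>> move_arm(
  motion=[
    {"tx": 0, "ty": 0, "tz": 0, "rx": 0, "ry": 0, "rz": 0.7, "fingers": 1},
    {"tx": 0, "ty": 0, "tz": 0, "rx": 0, "ry": 0, "rz": 0.7, "fingers": 1},
    {"tx": 0, "ty": 0, "tz": 0, "rx": 0, "ry": 0, "rz": 0.7, "fingers": 1},
    {"tx": 0, "ty": 0, "tz": 0, "rx": 0, "ry": 0, "rz": 0.7, "fingers": 1},
    {"tx": 0, "ty": 0, "tz": 0, "rx": 0, "ry": 0, "rz": 0.7, "fingers": 1},
    {"tx": 0, "ty": 0, "tz": 0, "rx": 0, "ry": 0, "rz": 0.7, "fingers": 1},
    {"tx": 0, "ty": 0, "tz": 0, "rx": 0, "ry": 0, "rz": 0.7, "fingers": 1},
    {"tx": 0, "ty": 0, "tz": 0, "rx": 0, "ry": 0, "rz": 0.7, "fingers": 1},
    {"tx": 0, "ty": 0, "tz": 0, "rx": 0, "ry": 0, "rz": 0.7, "fingers": 1},
    {"tx": 0, "ty": 0, "tz": 0, "rx": 0, "ry": 0, "rz": 0.7, "fingers": 1},
    {"tx": 0, "ty": 0, "tz": 0, "rx": 0, "ry": 0, "rz": 0, "fingers": 1},
  ],
)

```text
time: 36.7
position: [504.3, 384.8, 134.9]
tool_rot: [[0.97, 0.244, 0.004], [0.244, -0.97, 0.001], [0.004, 0.0, -1.0]]
wrist_force: [1.3, -1.0, 6.3]
width: 0.073
gripper_force: 61.4
```

```bash
python3 go.py 503 384 135 15
python3 - <<'E'
from h import *
im,d,m=snap('scene');cv2.imwrite('pics/s7.png',cv2.resize(im[160:290,310:430],None,fx=4.6,fy=4.6,interpolation=2))
E
```

```text
t 36.7 pos [504.3 384.8 134.9] yaw 14.1 zaxis [ 0.004  0.001 -1.   ] q6 1.79 F [ 1.3 -1.   6.3] w 0.073 gf 61.4
rz tot -0.11  tx -0.04  ty 0.01  tz -0.0
```

View pics/s7.png

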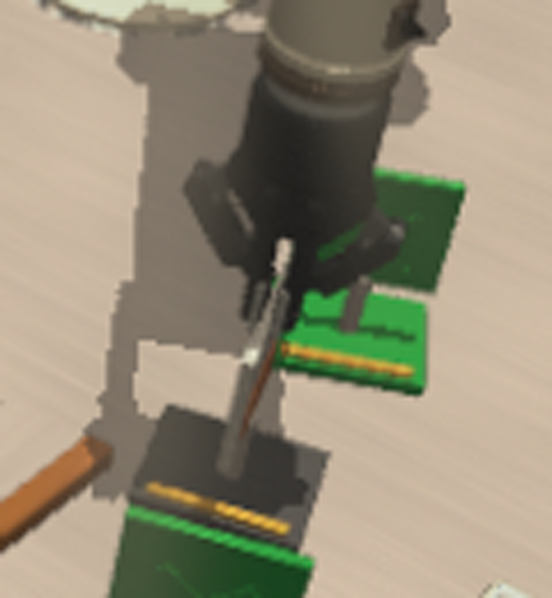

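The plate stands edge-on after the first quarter turn, with the gripper at its top (crop px (280,260)). Now regrasping for the second quarter.

>>> move_arm(
  motion=[
    {"tx": 0, "ty": 0, "tz": 0, "rx": 0, "ry": 0, "rz": 0, "fingers": 0},
    {"tx": 0, "ty": 0, "tz": 0, "rx": 0, "ry": 0, "rz": 0, "fingers": 0},
    {"tx": 0, "ty": 0, "tz": 0, "rx": 0, "ry": 0, "rz": 0, "fingers": 0},
    {"tx": 0, "ty": 0, "tz": -0.8, "rx": 0, "ry": 0, "rz": 0, "fingers": 0},
    {"tx": 0, "ty": 0, "tz": -0.8, "rx": 0, "ry": 0, "rz": -0.5, "fingers": 0},
    {"tx": 0, "ty": 0, "tz": 0, "rx": 0, "ry": 0, "rz": -1, "fingers": 0},
    {"tx": 0, "ty": 0, "tz": 0, "rx": 0, "ry": 0, "rz": -1, "fingers": 0},
    {"tx": 0, "ty": 0, "tz": 0, "rx": 0, "ry": 0, "rz": -1, "fingers": 0},
    {"tx": 0, "ty": 0, "tz": 0, "rx": 0, "ry": 0, "rz": -1, "fingers": 0},
    {"tx": 0, "ty": 0, "tz": 0, "rx": 0, "ry": 0, "rz": -1, "fingers": 0},
    {"tx": 0, "ty": 0, "tz": 0, "rx": 0, "ry": 0, "rz": -1, "fingers": 0},
    {"tx": 0, "ty": 0, "tz": 0, "rx": 0, "ry": 0, "rz": -1, "fingers": 0},
  ],
)

```text
time: 37.95
position: [502.3, 384.6, 196.2]
tool_rot: [[0.268, 0.963, -0.001], [0.963, -0.268, -0.0], [-0.001, -0.001, -1.0]]
wrist_force: [0.9, -0.3, 0.5]
width: 0.498
gripper_force: 0.0
```

>>> move_arm(
  motion=[
    {"tx": 0, "ty": 0, "tz": 0, "rx": 0, "ry": 0, "rz": -1, "fingers": 0},
    {"tx": 0, "ty": 0, "tz": 0, "rx": 0, "ry": 0, "rz": -1, "fingers": 0},
    {"tx": 0, "ty": 0, "tz": 0, "rx": 0, "ry": 0, "rz": -1, "fingers": 0},
    {"tx": 0, "ty": 0, "tz": 0, "rx": 0, "ry": 0, "rz": -1, "fingers": 0},
    {"tx": 0, "ty": 0, "tz": 0, "rx": 0, "ry": 0, "rz": -1, "fingers": 0},
    {"tx": 0, "ty": 0, "tz": 0, "rx": 0, "ry": 0, "rz": -1, "fingers": 0},
    {"tx": 0, "ty": 0, "tz": 0, "rx": 0, "ry": 0, "rz": -1, "fingers": 0},
    {"tx": 0, "ty": 0, "tz": 0, "rx": 0, "ry": 0, "rz": -1, "fingers": 0},
    {"tx": 0, "ty": 0, "tz": 0, "rx": 0, "ry": 0, "rz": -1, "fingers": 0},
    {"tx": 0, "ty": 0, "tz": 0, "rx": 0, "ry": 0, "rz": -1, "fingers": 0},
    {"tx": 0, "ty": 0, "tz": 0, "rx": 0, "ry": 0, "rz": -1, "fingers": 0},
    {"tx": 0, "ty": 0, "tz": 0, "rx": 0, "ry": 0, "rz": -1, "fingers": 0},
  ],
)

```text
time: 39.15
position: [502.3, 384.6, 196.2]
tool_rot: [[-0.986, 0.166, -0.001], [0.166, 0.986, -0.0], [0.001, -0.0, -1.0]]
wrist_force: [0.7, -0.0, 0.2]
width: 0.504
gripper_force: 0.0
```

>>> move_arm(
  motion=[
    {"tx": 0, "ty": 0, "tz": 0, "rx": 0, "ry": 0, "rz": -1, "fingers": 0},
    {"tx": 0, "ty": 0, "tz": 0, "rx": 0, "ry": 0, "rz": -1, "fingers": 0},
    {"tx": 0, "ty": 0, "tz": 0, "rx": 0, "ry": 0, "rz": -1, "fingers": 0},
    {"tx": 0, "ty": 0, "tz": 0, "rx": 0, "ry": 0, "rz": 0, "fingers": 0},
    {"tx": 0, "ty": 0, "tz": 0, "rx": 0, "ry": 0, "rz": 0, "fingers": 0},
  ],
)

```text
time: 39.65
position: [502.4, 384.6, 196.4]
tool_rot: [[-0.971, -0.241, -0.001], [-0.241, 0.971, -0.0], [0.001, -0.0, -1.0]]
wrist_force: [-0.6, -0.7, 0.1]
width: 0.5
gripper_force: 0.0
```

```bash
python3 go.py 504.2 384.9 134 14.1
```

```text
t 39.6 pos [502.4 384.6 196.4] yaw -166.1 zaxis [-0.001 -0.    -1.   ] q6 -1.35 F [-0.6 -0.7  0.1] w 0.5 gf 0.0
rz tot -0.02  tx -0.04  ty -0.0  tz 1.56
```

>>> move_arm(
  motion=[
    {"tx": -0.04, "ty": 0, "tz": 0.8, "rx": 0, "ry": 0, "rz": 0, "fingers": 0},
    {"tx": 0, "ty": 0, "tz": 0.76, "rx": 0, "ry": 0, "rz": 0, "fingers": 0},
    {"tx": 0, "ty": 0, "tz": 0, "rx": 0, "ry": 0, "rz": 0, "fingers": 0},
    {"tx": 0, "ty": 0, "tz": 0, "rx": 0, "ry": 0, "rz": 0, "fingers": 1},
    {"tx": 0, "ty": 0, "tz": 0, "rx": 0, "ry": 0, "rz": 0, "fingers": 1},
    {"tx": 0, "ty": 0, "tz": 0, "rx": 0, "ry": 0, "rz": 0, "fingers": 1},
    {"tx": 0, "ty": 0, "tz": 0, "rx": 0, "ry": 0, "rz": 0, "fingers": 1},
    {"tx": 0, "ty": 0, "tz": 0, "rx": 0, "ry": 0, "rz": 0, "fingers": 1},
  ],
)

```text
time: 40.45
position: [505.7, 385.1, 136.9]
tool_rot: [[-0.97, -0.243, 0.004], [-0.243, 0.97, 0.001], [-0.004, -0.0, -1.0]]
wrist_force: [-0.6, -3.2, 6.2]
width: 0.07
gripper_force: 60.6
```

>>> move_arm(
  motion=[
    {"tx": 0, "ty": 0, "tz": 0, "rx": 0, "ry": 0, "rz": 0.4, "fingers": 1},
    {"tx": 0, "ty": 0, "tz": 0, "rx": 0, "ry": 0, "rz": 0.7, "fingers": 1},
    {"tx": 0, "ty": 0, "tz": 0, "rx": 0, "ry": 0, "rz": 0.7, "fingers": 1},
    {"tx": 0, "ty": 0, "tz": 0, "rx": 0, "ry": 0, "rz": 0.7, "fingers": 1},
    {"tx": 0, "ty": 0, "tz": 0, "rx": 0, "ry": 0, "rz": 0.7, "fingers": 1},
    {"tx": 0, "ty": 0, "tz": 0, "rx": 0, "ry": 0, "rz": 0.7, "fingers": 1},
    {"tx": 0, "ty": 0, "tz": 0, "rx": 0, "ry": 0, "rz": 0.7, "fingers": 1},
    {"tx": 0, "ty": 0, "tz": 0, "rx": 0, "ry": 0, "rz": 0.7, "fingers": 1},
    {"tx": 0, "ty": 0, "tz": 0, "rx": 0, "ry": 0, "rz": 0.7, "fingers": 1},
    {"tx": 0, "ty": 0, "tz": 0, "rx": 0, "ry": 0, "rz": 0.7, "fingers": 1},
  ],
)

```text
time: 41.45
position: [505.4, 383.8, 136.8]
tool_rot: [[-0.769, 0.64, 0.002], [0.64, 0.769, -0.002], [-0.003, -0.0, -1.0]]
wrist_force: [-2.4, -7.4, 9.7]
width: 0.069
gripper_force: 61.0
```

>>> move_arm(
  motion=[
    {"tx": 0, "ty": 0, "tz": 0, "rx": 0, "ry": 0, "rz": 0.7, "fingers": 1},
    {"tx": 0, "ty": 0, "tz": 0, "rx": 0, "ry": 0, "rz": 0.7, "fingers": 1},
    {"tx": 0, "ty": 0, "tz": 0, "rx": 0, "ry": 0, "rz": 0.7, "fingers": 1},
    {"tx": 0, "ty": 0, "tz": 0, "rx": 0, "ry": 0, "rz": 0.7, "fingers": 1},
    {"tx": 0, "ty": 0, "tz": 0, "rx": 0, "ry": 0, "rz": 0.7, "fingers": 1},
    {"tx": 0, "ty": 0, "tz": 0, "rx": 0, "ry": 0, "rz": 0.7, "fingers": 1},
    {"tx": 0, "ty": 0, "tz": 0, "rx": 0, "ry": 0, "rz": 0.2, "fingers": 1},
    {"tx": 0, "ty": 0, "tz": 0, "rx": 0, "ry": 0, "rz": 0, "fingers": 1},
    {"tx": 0, "ty": 0, "tz": 0, "rx": 0, "ry": 0, "rz": 0, "fingers": 1},
  ],
)

```text
time: 42.35
position: [504.6, 383.2, 136.8]
tool_rot: [[-0.263, 0.965, 0.0], [0.965, 0.263, -0.004], [-0.004, -0.001, -1.0]]
wrist_force: [-4.7, -10.7, 11.8]
width: 0.072
gripper_force: 61.3
```

```bash
python3 go.py 504.2 384.9 134 105.7
```

```text
t 42.4 pos [504.6 383.2 136.8] yaw 105.3 zaxis [ 0.    -0.004 -1.   ] q6 0.2 F [ -4.7 -10.7  11.8] w 0.072 gf 61.3
rz tot -0.05  tx 0.04  ty 0.0  tz 0.07
```

>>> move_arm(
  motion=[
    {"tx": 0, "ty": 0, "tz": 0, "rx": 0, "ry": 0, "rz": 0, "fingers": 0},
    {"tx": 0, "ty": 0, "tz": 0, "rx": 0, "ry": 0, "rz": 0, "fingers": 0},
    {"tx": 0, "ty": 0, "tz": 0, "rx": 0, "ry": 0, "rz": 0, "fingers": 0},
    {"tx": 0, "ty": 0, "tz": -0.8, "rx": 0, "ry": 0, "rz": 0, "fingers": 0},
    {"tx": 0, "ty": 0, "tz": -1, "rx": 0, "ry": 0, "rz": 0, "fingers": 0},
    {"tx": 0, "ty": 0, "tz": -1, "rx": 0, "ry": 0, "rz": 0, "fingers": 0},
    {"tx": -1, "ty": 0, "tz": 0, "rx": 0, "ry": 0, "rz": 0, "fingers": 0},
    {"tx": -1, "ty": 0, "tz": 0, "rx": 0, "ry": 0, "rz": 0, "fingers": 0},
    {"tx": -1, "ty": 0, "tz": 0, "rx": 0, "ry": 0, "rz": 0, "fingers": 0},
    {"tx": -1, "ty": 0, "tz": 0, "rx": 0, "ry": 0, "rz": 0, "fingers": 0},
    {"tx": -1, "ty": 0, "tz": 0, "rx": 0, "ry": 0, "rz": 0, "fingers": 0},
    {"tx": 0, "ty": 0, "tz": 0, "rx": 0, "ry": 0, "rz": 0, "fingers": 0},
  ],
)

```text
time: 43.55
position: [558.3, 188.1, 246.3]
tool_rot: [[-0.259, 0.966, 0.001], [0.966, 0.259, -0.001], [-0.001, 0.0, -1.0]]
wrist_force: [-0.3, 0.1, 0.8]
width: 0.5
gripper_force: 0.0
```

```bash
python3 seat.py; cp pics/last_scene.png pics/fin.png
python3 - <<'E'
from meas import *
im,d,m=snap('top');P=cloud(d,m)
Q=P[200:275,360:440].reshape(-1,3);B=Q[(Q[:,2]>92)&(Q[:,2]<115)];print('ball',B.mean(0).round(1),len(B))
W=P[190:250,60:150];Z=W[...,2];T=W[(Z>141)&(Z<152)];c,V=pca(T[:,:2]);print('plate top',len(T),c.round(1),'dir',np.degrees(np.arctan2(V[0,1],V[0,0])).round(1))
print(ctrl.observe()['position'].round(1))
E
```

```text
top 0 [(48, np.float64(47.7)), (44, np.float64(47.3))]
top 1 [(0, None), (0, None)]
top 2 [(45, np.float64(46.3)), (41, np.float64(47.9))]
top 3 [(0, None), (0, None)]
top 4 [(45, np.float64(46.5)), (43, np.float64(46.0))]
scene 0 [(30, np.float64(47.4)), (39, np.float64(46.1))]
scene 1 [(2, np.float64(23.0)), (0, None)]
scene 2 [(35, np.float64(47.7)), (40, np.float64(47.9))]
scene 3 [(0, None), (0, None)]
scene 4 [(34, np.float64(48.2)), (40, np.float64(48.0))]
ball [ 510.1 -385.7  100.1] 75
plate top 79 [496.7 403.4] dir -74.4
[556.9 192.6 246.2]
```

View pics/fin.png

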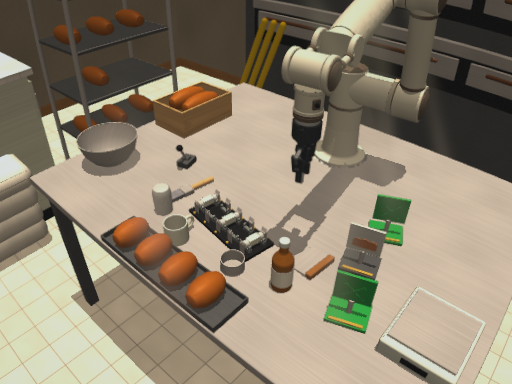

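The sign shows the loaf at scene px (368,240), square with the stand (-74.4° against -74.5°). The lever is on (ball at (181,149)), and the three fuses are seated at 47-48 mm. Nothing else has moved and the arm is clear.

```bash
python3 -c "
from bench import ctrl
print(ctrl.close_job())"
```

```text
the job is handed in; nothing more can be done
None
```

The job is handed in with no verdict returned: by my last measurements the lever went off and fully back on, all three fuses present are seated in bays 0, 2 and 4, the sign shows the loaf square to its stand, and the baker's other things look untouched.

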